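# Turn the vial rack on the post and dock it

## Robot

A 6-joint arm with a two-finger parallel gripper is mounted at the origin on the work surface. World frame = base frame: x ahead of the robot, y to its left, z up, the work surface at z = 0. Lengths are in m, angles in rad, forces in N, time in s.
With the tool pointing down it reaches from about 0.35 to 0.975 m from the base axis. Payload 4.9 kg.
Tool frame: the origin (TCP) lies midway between the tips of the shut fingers; the grasp point (between the pads) lies 19 mm behind it; z points along the fingers, y is the direction in which the jaws open and shut (so a half turn about z gives the same grasp; the last joint's range is limited). The gripper opens to 85 mm and grips with 20 to 120 N. Pads are 22 mm wide; open, the fingers measure 114 mm over their backs; the gripper's body (76 mm by 85 mm) begins 54 mm behind the grasp point. The pads swing forward as they close: fully open they stand 13 mm farther back than shut.
Start: joints at [1.013, 0.053, 1.613, -0, 1.476, -0.119], TCP at [0.266, 0.566, 0.231] pointing down, gripper open.
Joint ranges: [-3.01, 3.01], [-1.01, 2.22], [0.06, 2.58], [-1.02, 4.17], [0.09, 2.62], [-3.14, 3.14]. Speed limits (rad/s): [2.57, 2.57, 3.14, 3.14, 3.14, 3.14].

## Interface

Orientations are given as a unit quaternion [w, x, y, z].
In Python, from plant import * gives the robot as it stands.
- The arm moves only by the tool step_arm, never from a script. Its argument "rows" is a list of rows, each an object of numbers: "claw": the closure, from -1 (fully open) to 1 (shut), so that 0 is half open; "x", "y", "z": the shift along the tool's x, y, z scaled (see below); "wx", "wy", "wz": the turn, a rotation vector about the tool's x, y, z scaled (see below). A call has exactly 8 rows; each row is the pose to reach, as a shift and turn from the pose commanded when the call began, along the tool's axes at that moment; what a row does not reach only later rows make up. The controller multiplies each number of a shift by 0.1 m and each number of a turn by 2 rad. A row lasts 1/8 s, in which the tool goes at most 62.5 mm and 10.7 degrees, less where a joint would pass 70% of its speed; a pose out of reach is approached as far as the arm can. A call with a number of a shift or a turn outside -1 to 1 is refused whole. A call with a gripper value outside its range is refused whole. The fingers move at their own pace and stop on an object; the grip force is fixed at half the most. Time passes only in rows, so rows that repeat a pose let the fingers close, or fill a call up. It gives the time, the measured TCP pose, the force and the opening at its end, in the units of the state.
- state(): the state, without advancing time (a new reading comes with each control period).
- grab_frame(name): name is "scene" or "top" or "wrist"; returns the picture (420x560x3 uint8, red, green, blue); there is no depth.
- get_calibration(name): a dict with "fov_y" (degrees; the focal length in pixels is half the picture's height over the tangent of half this angle, whatever the lens; pixels are square), "cx", "cy" (the principal point, pixels), "T" (4x4, takes a point from camera to world coordinates); the wrist camera has in their place "tool_from_camera" (4x4, takes a point from camera to tool coordinates, whose origin is the TCP and whose axes are the flange's). Camera axes: x right, y down, z forward; pixel columns grow to the right and rows downward; lengths in m; the calibration is good to about 2 mm. A picture is of the moment at which its call begins: read the wrist's pose just before it. get_calibration takes no time and is no camera call.
- job_done(): hands the job in, once; it reports no verdict.
The state is a dict: "time": time; "joint_pos": joint angles; "joint_vel": joint speeds; "joint_efforts": joint torques, N m; "tool_pos": TCP position; "tool_rot": TCP orientation; "contact_force": force on the tool from outside, world axes, zero at the start; "ft_torque": the same for the moment, N m; "gripper_width": opening from 0.0 (shut) to 1.0 (fully open).
Only numpy, scipy, OpenCV 4.12 (cv2) and the standard library are available. Lean on these libraries where they do the work, as an engineer would, in place of code of your own. Each camera call takes 0.05 s, during which the arm holds its last target.

## Task

The square vial rack stands sideways at the mouth of the loading dock. Without lifting it, push it against the corner post so that it swings round the post a quarter turn, its steel strip leading towards the stop, then slide it along the fence to the stop's buffer plate and press it home there with about 12 N for half a second, so that it is left flush with both fence and buffer, the plunger pushed in. The vials are glass: never force the rack against post, fence or buffer with more than 30 N, and leave everything else on the bench where it stands.

Things in the scene. Friction and masses are not known exactly. Their poses are not given: they have to be found in the camera images.
- rack: white square vial rack, 96 x 96 mm, 45 mm tall, 0.4 to 0.75 kg, standing loose on the dock: a plain block with smooth upright sides and nothing to grip, capped vials sunk in its top. Origin: centre of its underside; z up; its x axis points to the side with the wide margin that carries the steel strip. It slides with a friction of roughly 2 to 5 N.
- strip (a point): middle of the steel code strip on the rack's top, 76 mm long and 8 mm wide, 36 mm from the rack's centre along the rack's x axis
- dock: loading dock, a fixed grey metal plate 12 mm thick (top 12 mm above its origin). Frame: x runs along the fence towards the stop, y from the fence towards the free edge, z up; the fence's guiding face lies in y = 0. The plate spans x -200 to 220 mm, y -50 to 205 mm. The rack waits at x about -115 mm, y about 18 mm, short of the post, with its strip towards +y: it needs a quarter turn clockwise seen from above, which brings it beside the fence with the strip ahead
- post: fixed round steel corner post at the near end of the fence, 16 mm across, 40 mm tall above the plate; origin at the centre of its foot, in the dock frame at x -30, y -8 mm (its side is flush with the fence's face)
- fence: fixed straight fence, 25 mm tall above the plate, from x -20 to 150 mm of the dock frame, 12 mm thick, origin at the foot of the middle of its guiding face, which looks to the dock's +y
- stop: fixed end stop, 32 mm tall above the plate (dock y -40 to 110 mm), white reader box behind it (48 mm tall); origin at the foot of its face: dock x 156, y 0 mm, looking to -x. In front of it its rigid steel buffer plate, dock y 8 to 88 mm, 29 mm tall: the buffer's face, where the rack seats, is 3 to 21 mm ahead of the stop's face, set by hand, different each time and not measured: feel for it
- seat (a joint): docking plunger, a soft black pin 8 mm across in the middle of the buffer's face (dock y 48 mm, 16 mm above the plate): 0 = out, 4 mm proud of the buffer; 0.004 m = flush with it, as when the rack is fully home. Its spring gives under 1 N. The seated rack's centre is at dock x 87 to 105 mm, y 48 mm, its x axis along the dock's x
- vial_a: amber vial, 22 mm across, 44 mm tall, standing on the dock's free edge; leave it
- vial_b: second such vial on the dock's free edge; leave it
- amber_bottle: amber bottle, 90 mm wide, 200 mm tall; leave it
- beaker: glass beaker, 76 mm wide, 95 mm tall; leave it
- tip_box: closed tip box, 120 x 85 x 65 mm; leave it
- wash_bottle: white wash bottle, 68 mm wide, 160 mm tall; leave it
Not all that is in view belongs to the job. What is shaped like the rack but purple, red or yellow is not meant.

How it is judged:
On the way, in this order (a step that is already met when the one before it is completed fails the run):
1. the rack swings round the post: it bears on the post with more than 0.5 N while it is between 0.5 and 1.1 rad from its final direction (contact force between rack and post above 0.5 N and angle between the x axis of rack and the x axis of dock, either way round between 0.5 and 1.1 rad), for 0.05 s.
2. the rack, turned with its strip ahead (within 0.08 rad), is pressed on the stop's buffer with more than 3 N for 0.2 s (contact force between rack and stop above 3 N and angle between the x axis of rack and the x axis of dock, either way round below 0.08 rad and x of strip in the frame of stop above -0.05 m), for 0.2 s.
At the end, for the whole second after the job is handed in: The rack rests flat on the dock with its strip towards the stop, against the buffer (docking plunger pushed in beyond 2.8 of its 4 mm) and against the fence (centre within 3 mm of 48 mm from it), its direction within 0.035 rad of the dock's, released and at rest (value of joint seat above 0.0028 m and x of rack in the frame of dock above 0.0845 m and y of rack in the frame of dock between 0.045 and 0.051 m and angle between the x axis of rack and the x axis of dock, either way round below 0.035 rad and x of strip in the frame of stop above -0.05 m and z of rack in the frame of dock below 0.015 m and angle between rack's own z axis and vertical below 0.05 rad and linear speed of rack below 0.01 m/s); the robot touches nothing.
It fails at once if the rack bears on the post, fence or stop (with its buffer) with more than 30 N (contact force between rack and post above 30 N or contact force between rack and fence above 30 N or contact force between rack and stop above 30 N).
It fails at once if the rack is lifted off the dock by more than 6 mm or tipped by more than 0.12 rad (z of rack in the frame of dock above 0.018 m or angle between rack's own z axis and vertical above 0.12 rad).
It fails at once if one of the other things on the bench is moved by more than 15 mm (distance of any of vial_a, vial_b, amber_bottle, beaker, tip_box, wash_bottle from where it was at the start of the episode above 0.015 m).
It also fails if it takes over 72 s, if anything falls off the work surface, if the arm or the gripper's body presses on something with over 40 N, if the wrist force passes 120 N, or if a joint passes its speed limit or range.

## Working session

There is one attempt and no reset: what is moved stays moved. The work goes in short steps, Python scripts to look and compute and a tool call to move; the robot and the scene stay as the last step left them, time stands still between calls to the robot, and variables do not carry over. Pictures are saved under pics/ and viewed, and the job is handed in when it is done.

Besides the shell and the picture viewer there is one more tool, called as name([rows], argument=value, ...), one row to a line, values as JSON. step_arm: Moves the arm, as the interface text tells. Shifts and turns lie within -1 to 1; 1 stands for 0.1 m of shift or 2 rad of turn. Its arguments: {"type":"object","properties":{"rows":{"type":"array"}},"required":["rows"]}

```bash
mkdir -p pics; ls; python3 - <<'E'
from plant import *
import cv2
print(state())
for n in ("scene","top","wrist"):
    im=grab_frame(n); cv2.imwrite(f"pics/{n}0.png",im[:,:,::-1]); print(n,get_calibration(n))
E
```

```text
pics
{'time': 0.0, 'joint_pos': array([ 1.01301530e+00,  5.33645794e-02,  1.61432844e+00, -2.49723888e-05,
        1.47602205e+00, -1.19021908e-01]), 'joint_vel': array([-0.00202805,  0.00020019, -0.0001085 ,  0.00044365,  0.00187328,
        0.00164403]), 'joint_efforts': array([ 2.98788163e-04, -3.93684626e+01, -3.70174277e+01, -1.76759359e-04,
        7.21246353e-03,  1.60453261e-06]), 'tool_pos': array([0.26518486, 0.56524003, 0.23003768]), 'tool_rot': array([-3.40576579e-04,  2.17622808e-01,  9.76032370e-01, -1.00515261e-03]), 'contact_force': array([-0.85058528,  0.73995211,  0.84994606]), 'ft_torque': array([-0.02412927,  0.00511679, -0.00605582]), 'gripper_width': 0.9985381634876654}
scene {'fov_y': 46.02786180294145, 'cx': 277.8905125528418, 'cy': 205.61080426068926, 'T': array([[ 0.70433429,  0.51968938, -0.48356608,  1.13428165],
       [ 0.70979401, -0.50571931,  0.49034726, -0.66684673],
       [ 0.01027955, -0.6886007 , -0.72506786,  1.05705724],
       [ 0.        ,  0.        ,  0.        ,  1.        ]])}
top {'fov_y': 54.08238514179261, 'cx': 280.82278515942704, 'cy': 210.89346934901153, 'T': array([[ 0.02209255, -0.99802511,  0.05880302,  0.41697135],
       [-0.9997162 , -0.02257779, -0.00760025,  0.02368723],
       [ 0.00891288, -0.05861842, -0.99824067,  1.31324426],
       [ 0.        ,  0.        ,  0.        ,  1.        ]])}
wrist {'fov_y': 67.36700638111567, 'cx': 278.66455996187346, 'cy': 210.19292124533357, 'tool_from_camera': array([[-7.70541481e-04, -9.45175535e-01, -3.26561808e-01,
         8.47145555e-02],
       [ 9.99999672e-01, -6.46677875e-04, -4.87862077e-04,
         1.99141129e-05],
       [ 2.49935004e-04, -3.26562076e-01,  9.45175723e-01,
        -1.42983620e-01],
       [ 0.00000000e+00,  0.00000000e+00,  0.00000000e+00,
         1.00000000e+00]])}
```

View pics/scene0.png

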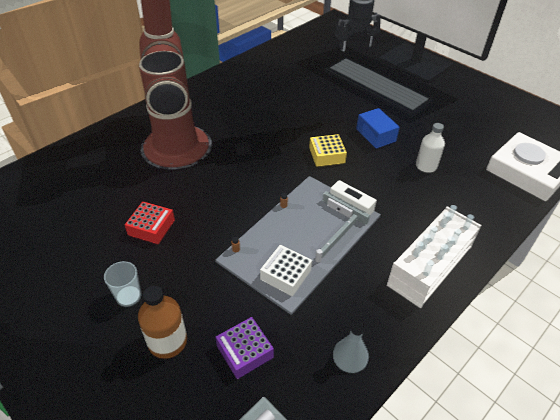

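View pics/top0.png

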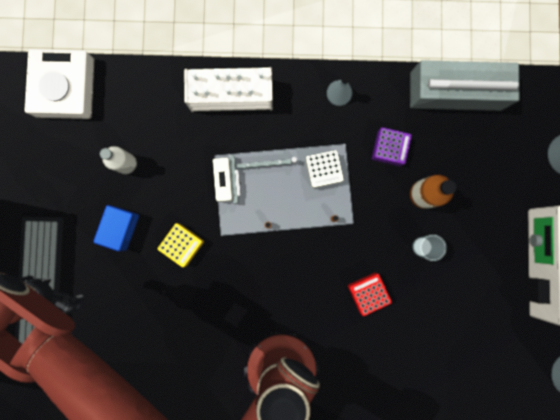

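View pics/wrist0.png

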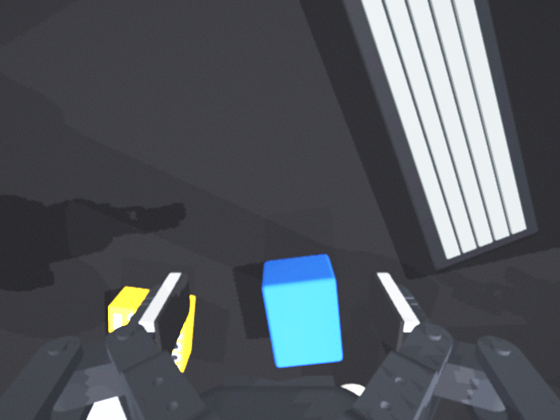

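```bash
python3 - <<'E'
import cv2
a=cv2.imread("pics/top0.png")[135:245,200:370]; cv2.imwrite("pics/top0c.png",cv2.resize(a,None,fx=4.7,fy=4.7,interpolation=cv2.INTER_CUBIC))
a=cv2.imread("pics/scene0.png")[170:315,210:390]; cv2.imwrite("pics/scene0c.png",cv2.resize(a,None,fx=4,fy=4,interpolation=cv2.INTER_CUBIC))
E
```

```text
(no output)
```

View pics/top0c.png

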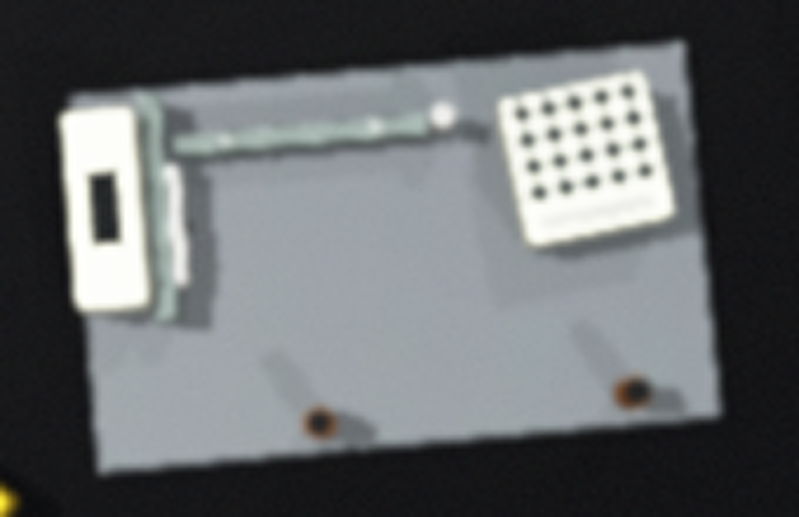

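View pics/scene0c.png

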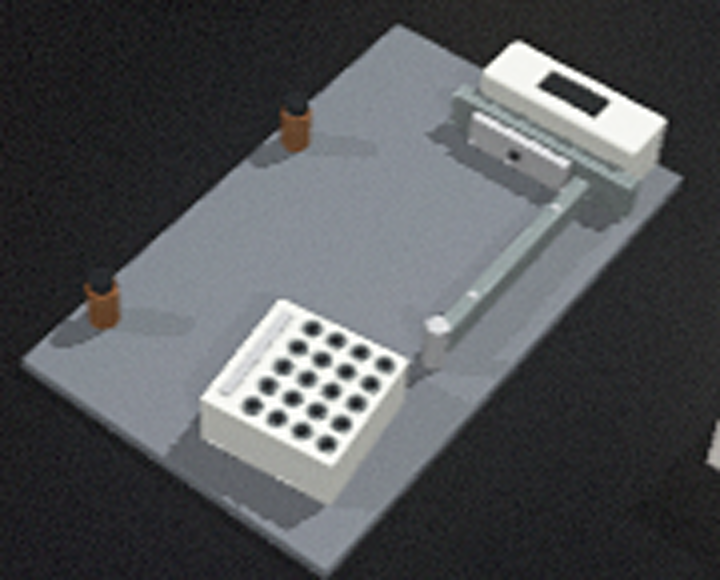

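```bash
cat > h.py <<'E'
import numpy as np, cv2
from scipy.optimize import least_squares
from plant import *
def cal(n):
    c=get_calibration(n); f=210/np.tan(np.radians(c["fov_y"]/2)); return f,c["cx"],c["cy"],np.array(c["T"]) if "T" in c else None
def proj(n,P):
    f,cx,cy,T=cal(n); P=np.atleast_2d(P); q=(P-T[:3,3])@T[:3,:3]; return np.c_[f*q[:,0]/q[:,2]+cx,f*q[:,1]/q[:,2]+cy]
def unproj(n,uv,z):
    f,cx,cy,T=cal(n); uv=np.atleast_2d(np.array(uv,float)); d=np.c_[(uv[:,0]-cx)/f,(uv[:,1]-cy)/f,np.ones(len(uv))]@T[:3,:3].T
    s=(z-T[2,3])/d[:,2]; return T[:3,3]+d*s[:,None]
def R(a): return np.array([[np.cos(a),-np.sin(a)],[np.sin(a),np.cos(a)]])
def place(p,P): P=np.atleast_2d(P); return np.c_[P[:,:2]@R(p[2]).T+p[:2],P[:,2]]
def fit(obs,p0):
    # obs: {cam:(local pts, uv)}
    r=lambda p:np.concatenate([(proj(n,place(p,L))-uv).ravel() for n,(L,uv) in obs.items()])
    s=least_squares(r,p0,x_scale=[.01,.01,.01],loss="soft_l1"); return s.x,s.fun
def todock(D,P): P=np.atleast_2d(P); return (P[:,:2]-D[:2])@R(D[2])
E
python3 - <<'E'
from h import *
L=np.array([[-.2,-.05,.012],[-.2,.205,.012],[.22,.205,.012],[.22,-.05,.012],[-.03,-.008,.052]])
t=np.array([[686,42],[721,415],[98,474],[68,95],[443,114]])/4.7+[200,135]
s=np.array([[325,572],[24,362],[398,25],[683,179],[439,325]])/4+[210,170]
for nm,o in (("both",{"top":(L,t),"scene":(L,s)}),("top",{"top":(L,t)}),("scene",{"scene":(L,s)})):
    D,f=fit(o,[.45,0,1.5]); print(nm,D.round(4),f.round(1))
    if nm=="both": DD=D
t=np.array([[497,100],[640,72],[676,215],[530,245]])/4.7+[200,135]
s=np.array([[410,362],[330,465],[203,400],[282,300]])/4+[210,170]
L=np.array([[-48,-48,57],[-48,48,57],[48,48,57],[48,-48,57]])/1000
print(todock(DD,unproj("top",t,.057)).round(4),todock(DD,unproj("scene",s,.057)).round(4))
for nm,o in (("both",{"top":(L,t),"scene":(L,s)}),("top",{"top":(L,t)}),("scene",{"scene":(L,s)})):
    p,f=fit(o,[.5,-.1,3.1]); print(nm,p.round(4),f.round(1),todock(DD,p[:2]),p[2]-DD[2])
np.save("D.npy",DD)
for v,z,n in (((318,423),.05,"top"),((632,392),.05,"top")): print(todock(DD,unproj(n,np.array(v)/4.7+[200,135],z)))
E
```

```text
both [0.6423 0.0044 1.6824] [-0.4 -0.3  0.1 -0.4  0.3 -1.1  0.2 -0.2  0.2 -0.4  0.2 -0.  -1.  -1.
 -0.2 -0.7  0.  -0.7 -0.4 -0.2]
top [0.6407 0.0047 1.6828] [-0.5  0.1  0.   0.   0.2 -0.6  0.1  0.3  0.1  0.1]
scene [0.6438 0.0038 1.6825] [ 0.5  0.5 -0.8 -0.5  0.1 -0.4  0.3 -0.4 -0.1  0.3]
[[-0.0652 -0.012 ]
 [-0.1606 -0.0222]
 [-0.1749  0.0739]
 [-0.0778  0.0852]] [[-0.069  -0.0142]
 [-0.1625 -0.0225]
 [-0.1742  0.068 ]
 [-0.081   0.0797]]
both [ 0.6263 -0.1185  3.3719] [ 0.6 -0.2  0.5 -0.5 -0.5 -0.7  0.1 -0.7 -0.1 -0.8  0.5  0.2 -1.  -0.9
 -0.3 -1.2] [[-0.12034239  0.02958462]] 1.6894995346031831
top [ 0.6245 -0.1179  3.3779] [ 0.3  0.5  0.2 -0.1 -0.6 -0.3  0.  -0.1] [[-0.11955699  0.03124557]] 1.6955506094865038
scene [ 0.6281 -0.1196  3.3675] [ 0.2 -0.1  0.6  1.  -0.8 -0.3 -0.  -0.6] [[-0.12168994  0.02785757]] 1.6851747956241847
[[0.07048976 0.18846653]]
[[-0.13593074  0.18657294]]
```

```bash
cat >> h.py <<'E'
from scipy.spatial.transform import Rotation as Ro
D=np.load("D.npy") if __import__("os").path.exists("D.npy") else None
def rot(s): q=s["tool_rot"]; return Ro.from_quat([q[1],q[2],q[3],q[0]])
def goto(dx,dy,z,yaw=None,s=None):
    """units of the move for TCP at dock (dx,dy), world z; yaw = angle of tool y wrt dock -y (rad, ccw)"""
    s=s or state(); Rt=rot(s)
    P=np.r_[D[:2]+R(D[2])@[dx,dy],z]; d=Rt.inv().apply(P-s["tool_pos"])/.1
    ang=D[2]-np.pi/2+(yaw or 0); ty=np.array([np.cos(ang),np.sin(ang),0]); tz=np.array([0,0,-1.]); tx=np.cross(ty,tz)
    w=(Rt.inv()*Ro.from_matrix(np.c_[tx,ty,tz])).as_rotvec()/2
    print("shift",d.round(3),"turn",w.round(3)); return d,w
def stat():
    s=state(); Rt=rot(s).as_matrix(); y=Rt[:,1]; f=s["contact_force"]; fd=R(D[2]).T@f[:2]
    print("t %.2f"%s["time"],"dock",(todock(D,s["tool_pos"])[0]*1000).round(1),"z",s["tool_pos"][2].round(4),"yaw",round(np.arctan2(y[1],y[0])-D[2]+np.pi/2,3),"Fdock",fd.round(2),f[2].round(2),"w",round(s["gripper_width"],2)); return s
E
python3 -c "
from h import *
s=stat(); goto(-.105,.112,.23)"
```

```text
t 0.15 dock [599.5 312.2] z 0.2304 yaw 1.02 Fdock [ 0.26 -0.29] -0.99 w 1.0
shift [-5.391 -4.958  0.01 ] turn [-0.001  0.     0.51 ]
```

step_arm([
  {"claw": 1,"x": -0.4,"y": -0.37,"z": 0,"wx": 0,"wy": 0,"wz": 0},
  {"claw": 1,"x": -0.8,"y": -0.74,"z": 0,"wx": 0,"wy": 0,"wz": 0},
  {"claw": 1,"x": -1,"y": -0.92,"z": 0,"wx": 0,"wy": 0,"wz": 0},
  {"claw": 1,"x": -1,"y": -0.92,"z": 0,"wx": 0,"wy": 0,"wz": 0},
  {"claw": 1,"x": -1,"y": -0.92,"z": 0,"wx": 0,"wy": 0,"wz": 0},
  {"claw": 1,"x": -1,"y": -0.92,"z": 0,"wx": 0,"wy": 0,"wz": 0},
  {"claw": 1,"x": -1,"y": -0.92,"z": 0,"wx": 0,"wy": 0,"wz": 0},
  {"claw": 1,"x": -1,"y": -0.92,"z": 0,"wx": 0,"wy": 0,"wz": 0},
])

```text
time: 1.15
tool_pos: [0.3167, 0.4404, 0.2312]
tool_rot: [-0.0, 0.217, 0.976, -0.0]
contact_force: [0.1, 0.1, 0.4]
gripper_width: -0.005
```

step_arm([
  {"claw": 1,"x": -0.4,"y": -0.37,"z": 0,"wx": 0,"wy": 0,"wz": 0},
  {"claw": 1,"x": -0.8,"y": -0.74,"z": 0,"wx": 0,"wy": 0,"wz": 0},
  {"claw": 1,"x": -1,"y": -0.92,"z": 0,"wx": 0,"wy": 0,"wz": 0},
  {"claw": 1,"x": -1,"y": -0.92,"z": 0,"wx": 0,"wy": 0,"wz": 0},
  {"claw": 1,"x": -1,"y": -0.92,"z": 0,"wx": 0,"wy": 0,"wz": 0},
  {"claw": 1,"x": -1,"y": -0.92,"z": 0,"wx": 0,"wy": 0,"wz": 0},
  {"claw": 1,"x": -1,"y": -0.92,"z": 0,"wx": 0,"wy": 0,"wz": 0},
  {"claw": 1,"x": -1,"y": -0.92,"z": 0,"wx": 0,"wy": 0,"wz": 0},
])

```text
time: 2.15
tool_pos: [0.3682, 0.3147, 0.2312]
tool_rot: [-0.0, 0.217, 0.976, -0.0]
contact_force: [0.1, -0.1, -0.1]
gripper_width: 0.002
```

step_arm([
  {"claw": 1,"x": -0.4,"y": -0.37,"z": 0,"wx": 0,"wy": 0,"wz": 0},
  {"claw": 1,"x": -0.8,"y": -0.74,"z": 0,"wx": 0,"wy": 0,"wz": 0},
  {"claw": 1,"x": -1,"y": -0.92,"z": 0,"wx": 0,"wy": 0,"wz": 0},
  {"claw": 1,"x": -1,"y": -0.92,"z": 0,"wx": 0,"wy": 0,"wz": 0},
  {"claw": 1,"x": -1,"y": -0.92,"z": 0,"wx": 0,"wy": 0,"wz": 0},
  {"claw": 1,"x": -1,"y": -0.92,"z": 0,"wx": 0,"wy": 0,"wz": 0},
  {"claw": 1,"x": -1,"y": -0.92,"z": 0,"wx": 0,"wy": 0,"wz": 0},
  {"claw": 1,"x": -1,"y": -0.92,"z": 0,"wx": 0,"wy": 0,"wz": 0},
])

```text
time: 3.15
tool_pos: [0.4197, 0.1889, 0.2313]
tool_rot: [-0.0, 0.217, 0.976, -0.0]
contact_force: [0.6, 0.9, 0.1]
gripper_width: 0.002
```

step_arm([
  {"claw": 1,"x": -0.4,"y": -0.37,"z": 0,"wx": 0,"wy": 0,"wz": 0},
  {"claw": 1,"x": -0.8,"y": -0.74,"z": 0,"wx": 0,"wy": 0,"wz": 0},
  {"claw": 1,"x": -1,"y": -0.92,"z": 0,"wx": 0,"wy": 0,"wz": 0},
  {"claw": 1,"x": -1,"y": -0.92,"z": 0,"wx": 0,"wy": 0,"wz": 0},
  {"claw": 1,"x": -1,"y": -0.92,"z": 0,"wx": 0,"wy": 0,"wz": 0},
  {"claw": 1,"x": -1,"y": -0.92,"z": 0,"wx": 0,"wy": 0,"wz": 0},
  {"claw": 1,"x": -1,"y": -0.92,"z": 0,"wx": 0,"wy": 0,"wz": 0},
  {"claw": 1,"x": -1,"y": -0.92,"z": 0,"wx": 0,"wy": 0,"wz": 0},
])

```text
time: 4.15
tool_pos: [0.4712, 0.0632, 0.2314]
tool_rot: [0.0, 0.217, 0.976, 0.0]
contact_force: [-0.0, -0.4, -1.2]
gripper_width: 0.0
```

step_arm([
  {"claw": 1,"x": -0.4,"y": -0.37,"z": 0,"wx": 0,"wy": 0,"wz": 0.06},
  {"claw": 1,"x": -0.8,"y": -0.74,"z": 0,"wx": 0,"wy": 0,"wz": 0.12},
  {"claw": 1,"x": -1,"y": -0.92,"z": 0,"wx": 0,"wy": 0,"wz": 0.2},
  {"claw": 1,"x": -1,"y": -0.92,"z": 0,"wx": 0,"wy": 0,"wz": 0.28},
  {"claw": 1,"x": -1,"y": -0.92,"z": 0,"wx": 0,"wy": 0,"wz": 0.36},
  {"claw": 1,"x": -1,"y": -0.92,"z": 0,"wx": 0,"wy": 0,"wz": 0.44},
  {"claw": 1,"x": -1,"y": -0.92,"z": 0,"wx": 0,"wy": 0,"wz": 0.51},
  {"claw": 1,"x": -1,"y": -0.92,"z": 0,"wx": 0,"wy": 0,"wz": 0.51},
])

```text
time: 5.15
tool_pos: [0.5227, -0.0629, 0.2313]
tool_rot: [-0.0, 0.666, 0.746, -0.0]
contact_force: [0.1, 0.8, 0.4]
gripper_width: -0.004
```

```bash
python3 -c "
from h import *
s=stat(); goto(-.105,.112,.13)
cv2.imwrite('pics/wrist1.png',grab_frame('wrist')[:,:,::-1])
np.save('w1.npy',np.r_[s['tool_pos'],s['tool_rot']])"
```

```text
t 5.15 dock [-53.6 126.3] z 0.2313 yaw 0.002 Fdock [ 0.76 -0.17] 0.4 w -0.0
shift [-0.514  0.142  1.013] turn [-0.    -0.     0.001]
```

View pics/wrist1.png

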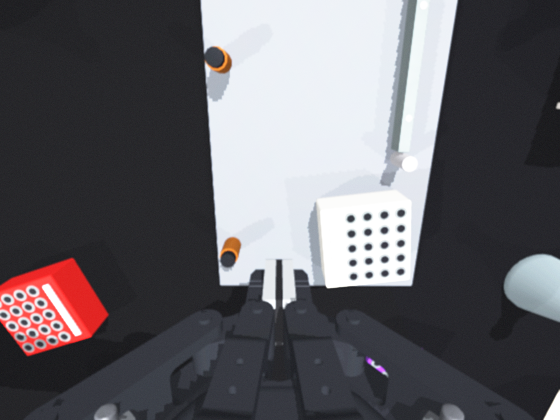

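```bash
python3 - <<'E'
import cv2
a=cv2.imread("pics/wrist1.png")[140:300,200:440]; cv2.imwrite("pics/wrist1c.png",cv2.resize(a,None,fx=3.3,fy=3.3,interpolation=cv2.INTER_CUBIC))
E
```

```text
(no output)
```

View pics/wrist1c.png

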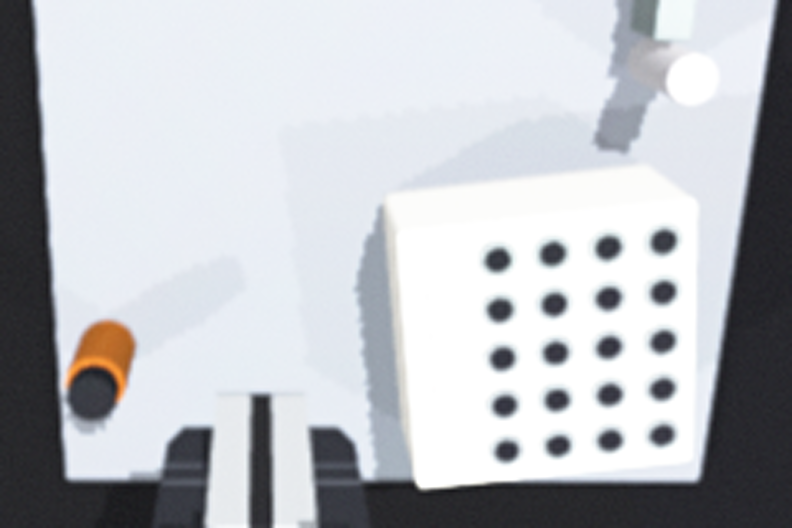

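```bash
cat >> h.py <<'E'
WP={}
def wT(s): 
    M=np.eye(4); M[:3,:3]=rot(s).as_matrix(); M[:3,3]=s["tool_pos"]; return M@np.array(get_calibration("wrist")["tool_from_camera"])
_cal=cal
def cal(n):
    if n in WP:
        f,cx,cy,_=_cal("wrist"); return f,cx,cy,WP[n]
    return _cal(n)
SQ=np.array([[-48,-48,57],[-48,48,57],[48,48,57],[48,-48,57]])/1000
E
python3 - <<'E'
from h import *
import h
w=np.load("w1.npy"); WP["w1"]=wT(dict(tool_pos=w[:3],tool_rot=w[3:]))
c=lambda a:np.array(a)/3.3+[200,140]
Ld=np.array([[-.2,.205,.012],[-.2,-.05,.012],[-.03,-.008,.052],[-.02,0,.037]])
o={"w1":(Ld,c([[66,481],[702,480],[692,78],[655,37]]))}
p,f=fit(o,D); print(p.round(4),f.round(1),proj("w1",place(D,Ld)).round(1)-o["w1"][1])
L=SQ; r={"w1":(L,c([[695,200],[693,460],[418,488],[397,230]]))}
q,f=fit(r,[.626,-.118,3.37]); print(q.round(4),f.round(1),"dock(both)",todock(D,q[:2]),q[2]-D[2],"dock(w)",todock(p,q[:2]),q[2]-p[2])
print((unproj("w1",c([[695,200],[693,460],[418,488],[397,230]]),.057)-0).round(4))
print(todock(D,unproj("w1",c([[695,200],[693,460],[418,488],[397,230]]),.057)).round(4))
E
```

```text
[0.6424 0.005  1.6861] [ 0.2 -0.2 -0.1 -0.2  0.3 -0.1 -0.3  0.4] [[-0.5        -0.35757576]
 [-0.92727273  0.24545455]
 [-0.1969697   0.46363636]
 [-0.68484848  0.88787879]]
[ 0.6269 -0.1189  3.3733] [ 0.6 -0.4 -0.3 -0.1 -0.2 -0.1 -0.   0.7] dock(both) [[-0.12083768  0.02899647]] 1.6909085306577984 dock(w) [[-0.12125846  0.02967284]] 1.6872023498335493
[[ 0.6621 -0.0616  0.057 ]
 [ 0.6851 -0.1547  0.057 ]
 [ 0.5914 -0.1768  0.057 ]
 [ 0.5691 -0.0824  0.057 ]]
[[-0.0678 -0.0124]
 [-0.1629 -0.0248]
 [-0.1744  0.0707]
 [-0.0781  0.0824]]
```

step_arm([
  {"claw": 1,"x": -0.2,"y": 0.06,"z": 0.3,"wx": 0,"wy": 0,"wz": 0},
  {"claw": 1,"x": -0.4,"y": 0.12,"z": 0.6,"wx": 0,"wy": 0,"wz": 0},
  {"claw": 1,"x": -0.51,"y": 0.14,"z": 0.9,"wx": 0,"wy": 0,"wz": 0},
  {"claw": 1,"x": -0.51,"y": 0.14,"z": 1,"wx": 0,"wy": 0,"wz": 0},
  {"claw": 1,"x": -0.51,"y": 0.14,"z": 1,"wx": 0,"wy": 0,"wz": 0},
  {"claw": 1,"x": -0.51,"y": 0.14,"z": 1,"wx": 0,"wy": 0,"wz": 0},
  {"claw": 1,"x": -0.51,"y": 0.14,"z": 1,"wx": 0,"wy": 0,"wz": 0},
  {"claw": 1,"x": -0.51,"y": 0.14,"z": 1,"wx": 0,"wy": 0,"wz": 0},
])

```text
time: 6.2
tool_pos: [0.5428, -0.1121, 0.1323]
tool_rot: [0.001, 0.666, 0.746, 0.0]
contact_force: [-0.1, 0.2, -0.7]
gripper_width: 0.001
```

```bash
python3 -c "
import numpy as np; np.save('D.npy',[.6424,.0048,1.685])
from h import *
s=stat(); goto(-.105,.112,.03)"
```

```text
t 6.20 dock [-104.8  112.3] z 0.1323 yaw -0.002 Fdock [0.26 0.1 ] -0.74 w 0.0
shift [-1.000e-03  1.000e-03  1.023e+00] turn [ 0.001  0.    -0.001]
```

step_arm([
  {"claw": 1,"x": 0,"y": 0,"z": 0.4,"wx": 0,"wy": 0,"wz": 0},
  {"claw": 1,"x": 0,"y": 0,"z": 0.8,"wx": 0,"wy": 0,"wz": 0},
  {"claw": 1,"x": 0,"y": 0,"z": 1,"wx": 0,"wy": 0,"wz": 0},
  {"claw": 1,"x": 0,"y": 0,"z": 1,"wx": 0,"wy": 0,"wz": 0},
  {"claw": 1,"x": 0,"y": 0.05,"z": 1,"wx": 0,"wy": 0,"wz": 0},
  {"claw": 1,"x": 0,"y": 0.1,"z": 1,"wx": 0,"wy": 0,"wz": 0},
  {"claw": 1,"x": 0,"y": 0.15,"z": 1,"wx": 0,"wy": 0,"wz": 0},
  {"claw": 1,"x": 0,"y": 0.2,"z": 1,"wx": 0,"wy": 0,"wz": 0},
])

```text
time: 7.2
tool_pos: [0.5624, -0.11, 0.0319]
tool_rot: [-0.0, 0.666, 0.746, -0.0]
contact_force: [-2.7, -0.3, 1.7]
gripper_width: 0.004
```

```bash
python3 -c "
from h import *
s=stat()"
```

```text
t 7.20 dock [-104.9   92.5] z 0.0319 yaw -0.002 Fdock [0.04 2.68] 1.72 w 0.0
```

step_arm([
  {"claw": 1,"x": 0,"y": 0.03,"z": 0,"wx": 0,"wy": 0,"wz": 0},
  {"claw": 1,"x": 0,"y": 0.06,"z": 0,"wx": 0,"wy": 0,"wz": 0},
  {"claw": 1,"x": 0,"y": 0.09,"z": 0,"wx": 0,"wy": 0,"wz": 0},
  {"claw": 1,"x": 0,"y": 0.12,"z": 0,"wx": 0,"wy": 0,"wz": 0},
  {"claw": 1,"x": 0,"y": 0.15,"z": 0,"wx": 0,"wy": 0,"wz": 0},
  {"claw": 1,"x": 0,"y": 0.15,"z": 0,"wx": 0,"wy": 0,"wz": 0},
  {"claw": 1,"x": 0,"y": 0,"z": 0,"wx": 0,"wy": 0,"wz": 0},
  {"claw": 1,"x": 0,"y": -0.1,"z": 0,"wx": 0,"wy": 0,"wz": 0},
])

```text
time: 8.2
tool_pos: [0.5513, -0.1112, 0.0312]
tool_rot: [0.0, 0.666, 0.746, 0.0]
contact_force: [0.0, 0.0, 0.1]
gripper_width: 0.001
```

```bash
cat >> h.py <<'E'
def snap(i,fx=4.7):
    im=grab_frame("top")[:,:,::-1]; cv2.imwrite(f"pics/t{i}.png",im)
    cv2.imwrite(f"pics/t{i}c.png",cv2.resize(im[130:250,195:365],None,fx=fx,fy=fx,interpolation=cv2.INTER_CUBIC))
def snaps(i):
    im=grab_frame("scene")[:,:,::-1]; cv2.imwrite(f"pics/s{i}c.png",cv2.resize(im[170:315,210:390],None,fx=4,fy=4,interpolation=cv2.INTER_CUBIC))
def sc(a): return np.array(a)/4+[210,170]
def tc(a): return np.array(a)/4.7+[195,130]
E
python3 -c "
from h import *
s=stat(); snap(1); snaps(1)"
```

```text
t 8.20 dock [-104.9  103.7] z 0.0312 yaw -0.002 Fdock [ 0.05 -0.01] 0.06 w 0.0
```

View pics/s1c.png

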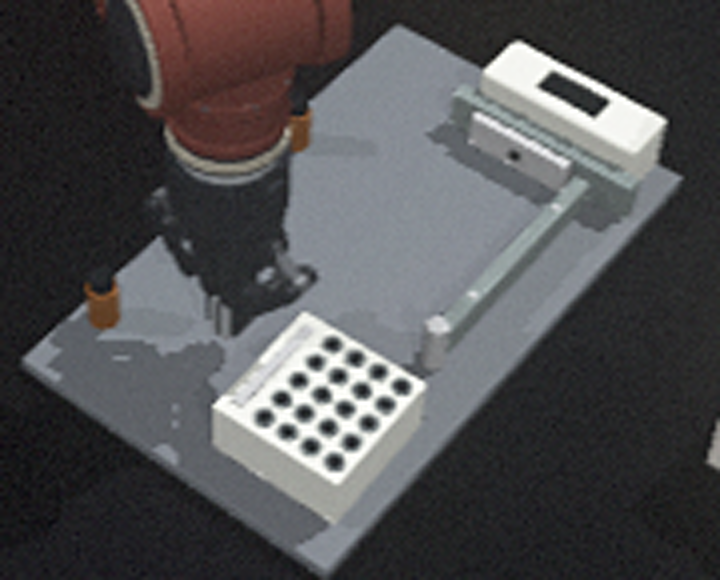

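View pics/t1c.png

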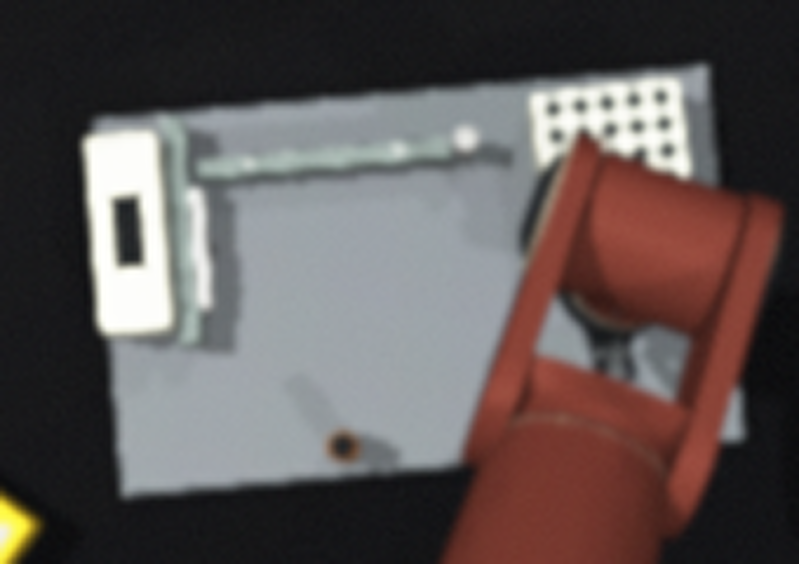

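```bash
cat >> h.py <<'E'
DS=np.array([.6438,.0038,1.6825])
def rackS(pts,g=(.63,-.11,3.3),idx=(0,1,2,3)):
    o={"scene":(SQ[list(idx)],sc(pts))}; q,f=fit(o,g); a=q[2]-DS[2]; c=todock(DS,q[:2])[0]
    print("rack dock",(c*1000).round(1),"ang",round(a,3),"res",f.round(1))
    B=R(a)
    for k in SQ: print("  corner",np.sign(k[:2]).astype(int),((c+B@k[:2])*1000).round(1))
    return c,a
E
python3 -c "
from h import *
rackS([[425,384],[338,484],[213,408],[306,313]])
WP.clear()
goto(-.2,.09,.031)"
```

```text
rack dock [-124.5   15.1] ang 1.601 res [ 0.7 -0.   0.   0.7 -0.2 -0.2 -0.4 -0.6]
  corner [-1 -1] [-75.  -31.4]
  corner [-1  1] [-171.   -34.4]
  corner [1 1] [-173.9   61.6]
  corner [ 1 -1] [-78.   64.5]
shift [-0.952  0.144  0.   ] turn [-0.    -0.    -0.001]
```

step_arm([
  {"claw": 1,"x": -0.5,"y": 0,"z": 0,"wx": 0,"wy": 0,"wz": 0},
  {"claw": 1,"x": -0.95,"y": 0,"z": 0,"wx": 0,"wy": 0,"wz": 0},
  {"claw": 1,"x": -0.95,"y": 0.2,"z": 0,"wx": 0,"wy": 0,"wz": 0},
  {"claw": 1,"x": -0.95,"y": 0.6,"z": 0,"wx": 0,"wy": 0,"wz": 0},
  {"claw": 1,"x": -0.95,"y": 0.83,"z": 0,"wx": 0,"wy": 0,"wz": 0},
  {"claw": 1,"x": -0.95,"y": 0.83,"z": 0,"wx": 0,"wy": 0,"wz": 0},
  {"claw": 1,"x": -0.9,"y": 0.83,"z": 0,"wx": 0,"wy": 0,"wz": 0},
  {"claw": 1,"x": -0.85,"y": 0.83,"z": 0,"wx": 0,"wy": 0,"wz": 0},
])

```text
time: 9.3
tool_pos: [0.6431, -0.1859, 0.031]
tool_rot: [-0.0, 0.667, 0.745, -0.0]
contact_force: [0.5, 0.8, 0.1]
gripper_width: 0.001
```

```bash
python3 -c "
from h import *
s=stat()"
```

```text
t 9.30 dock [-189.5   21. ] z 0.031 yaw -0.003 Fdock [ 0.7  -0.63] 0.14 w 0.0
```

step_arm([
  {"claw": 1,"x": 0.06,"y": 0,"z": 0,"wx": 0,"wy": 0,"wz": 0},
  {"claw": 1,"x": 0.12,"y": 0,"z": 0,"wx": 0,"wy": 0,"wz": 0},
  {"claw": 1,"x": 0.18,"y": 0,"z": 0,"wx": 0,"wy": 0,"wz": 0},
  {"claw": 1,"x": 0.24,"y": 0,"z": 0,"wx": 0,"wy": 0,"wz": 0},
  {"claw": 1,"x": 0.3,"y": 0,"z": 0,"wx": 0,"wy": 0,"wz": 0},
  {"claw": 1,"x": 0.35,"y": 0,"z": 0,"wx": 0,"wy": 0,"wz": 0},
  {"claw": 1,"x": 0.39,"y": 0,"z": 0,"wx": 0,"wy": 0,"wz": 0},
  {"claw": 1,"x": 0.41,"y": 0,"z": 0,"wx": 0,"wy": 0,"wz": 0},
])

```text
time: 10.3
tool_pos: [0.6397, -0.1453, 0.0313]
tool_rot: [0.0, 0.666, 0.746, -0.0]
contact_force: [0.5, -2.6, -0.9]
gripper_width: -0.002
```

```bash
python3 -c "
from h import *
s=stat(); snaps(2)"
```

```text
t 10.30 dock [-148.8   19.8] z 0.0313 yaw -0.002 Fdock [-2.69 -0.19] -0.95 w -0.0
```

View pics/s2c.png

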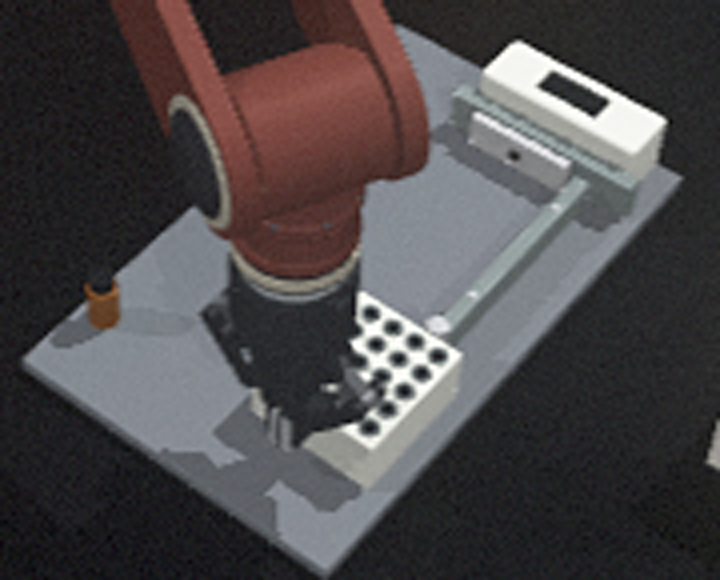

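```bash
cat >> h.py <<'E'
def swing(phis,ts,gap=.115,off=0,s=None):
    s=s or state(); Rt=rot(s); y=Rt.as_matrix()[:,1]; yaw0=np.arctan2(y[1],y[0])-D[2]+np.pi/2
    for ph,t in zip(phis,ts):
        n=np.array([np.cos(ph),-np.sin(ph)]); u=np.array([np.sin(ph),np.cos(ph)])
        p=np.array([-.03,-.008])-gap*n+t*u
        P=np.r_[D[:2]+R(D[2])@p,s["tool_pos"][2]]
        d=Rt.inv().apply(P-s["tool_pos"])/.1; print("phi %.2f"%ph,(p*1000).round(0),"x %.3f y %.3f wz %.3f"%(d[0],d[1],(ph+yaw0)/2))
E
python3 -c "
from h import *
swing([-.05,0,.05,.1,.15,.2],[.05]*6)"
```

```text
phi -0.05 [-147.   36.] x 0.012 y -0.164 wz -0.026
phi 0.00 [-145.   42.] x 0.036 y -0.222 wz -0.001
phi 0.05 [-142.   48.] x 0.062 y -0.279 wz 0.024
phi 0.10 [-139.   53.] x 0.091 y -0.334 wz 0.049
phi 0.15 [-136.   59.] x 0.123 y -0.388 wz 0.074
phi 0.20 [-133.   64.] x 0.157 y -0.441 wz 0.099
```

step_arm([
  {"claw": 1,"x": -0.06,"y": 0,"z": 0,"wx": 0,"wy": 0,"wz": 0},
  {"claw": 1,"x": -0.06,"y": -0.2,"z": 0,"wx": 0,"wy": 0,"wz": 0},
  {"claw": 1,"x": 0,"y": -0.22,"z": 0,"wx": 0,"wy": 0,"wz": 0},
  {"claw": 1,"x": 0.036,"y": -0.222,"z": 0,"wx": 0,"wy": 0,"wz": 0},
  {"claw": 1,"x": 0.062,"y": -0.28,"z": 0,"wx": 0,"wy": 0,"wz": 0.025},
  {"claw": 1,"x": 0.09,"y": -0.334,"z": 0,"wx": 0,"wy": 0,"wz": 0.05},
  {"claw": 1,"x": 0.123,"y": -0.388,"z": 0,"wx": 0,"wy": 0,"wz": 0.075},
  {"claw": 1,"x": 0.157,"y": -0.44,"z": 0,"wx": 0,"wy": 0,"wz": 0.1},
])

```text
time: 11.35
tool_pos: [0.5951, -0.1347, 0.0318]
tool_rot: [0.001, 0.738, 0.675, 0.0]
contact_force: [1.4, -2.0, 0.3]
gripper_width: -0.007
```

```bash
python3 -c "
from h import *
s=stat(); snaps(3)
swing([.25,.3,.35,.4,.45,.5,.55,.6],[.05]*8)"
```

```text
t 11.35 dock [-133.2   62.8] z 0.0318 yaw -0.204 Fdock [-2.19 -1.12] 0.31 w -0.01
phi 0.25 [-129.   69.] x 0.026 y -0.061 wz 0.023
phi 0.30 [-125.   74.] x 0.055 y -0.116 wz 0.048
phi 0.35 [-121.   78.] x 0.087 y -0.170 wz 0.073
phi 0.40 [-116.   83.] x 0.121 y -0.223 wz 0.098
phi 0.45 [-112.   87.] x 0.158 y -0.273 wz 0.123
phi 0.50 [-107.   91.] x 0.197 y -0.322 wz 0.148
phi 0.55 [-102.   95.] x 0.239 y -0.369 wz 0.173
phi 0.60 [-97.  98.] x 0.283 y -0.413 wz 0.198
```

View pics/s3c.png

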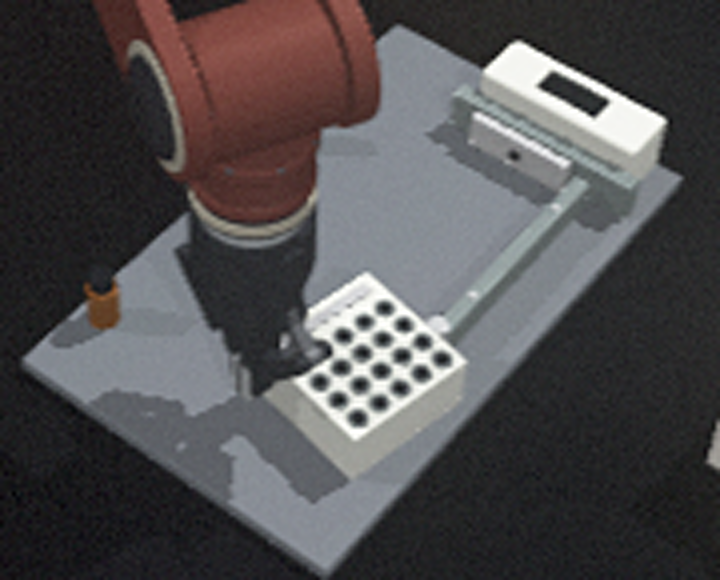

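```bash
python3 -c "
from h import *
c,a=rackS([[466,361],[357,440],[370,272]],idx=(0,1,3))
P=R(a).T@(np.array([-.03,-.008])-c); T=R(a).T@(np.array([-.1332,.0628])-c); print('post body',P,'tool body',T)"
```

```text
rack dock [-81.3  15.1] ang 1.371 res [ 0.9  0.  -0.4  0.2 -0.4 -0.4]
  corner [-1 -1] [-43.8 -41.5]
  corner [-1  1] [-137.9  -22.4]
  corner [1 1] [-118.8   71.7]
  corner [ 1 -1] [-24.7  52.6]
post body [-0.01244636 -0.05487757] tool body [0.03641834 0.06034015]
```

step_arm([
  {"claw": 1,"x": 0.026,"y": -0.05,"z": 0,"wx": 0,"wy": 0,"wz": 0.023},
  {"claw": 1,"x": 0.057,"y": -0.096,"z": 0,"wx": 0,"wy": 0,"wz": 0.048},
  {"claw": 1,"x": 0.089,"y": -0.14,"z": 0,"wx": 0,"wy": 0,"wz": 0.073},
  {"claw": 1,"x": 0.124,"y": -0.183,"z": 0,"wx": 0,"wy": 0,"wz": 0.098},
  {"claw": 1,"x": 0.16,"y": -0.225,"z": 0,"wx": 0,"wy": 0,"wz": 0.123},
  {"claw": 1,"x": 0.198,"y": -0.265,"z": 0,"wx": 0,"wy": 0,"wz": 0.148},
  {"claw": 1,"x": 0.198,"y": -0.265,"z": 0,"wx": 0,"wy": 0,"wz": 0.148},
  {"claw": 1,"x": 0.198,"y": -0.265,"z": 0,"wx": 0,"wy": 0,"wz": 0.148},
])

```text
time: 12.4
tool_pos: [0.5691, -0.1138, 0.0317]
tool_rot: [0.0, 0.829, 0.56, -0.002]
contact_force: [-5.1, -4.5, 3.3]
gripper_width: -0.001
```

```bash
python3 -c "
from h import *
s=stat(); snaps(4)"
```

```text
t 12.40 dock [-109.5   86.4] z 0.0317 yaw -0.497 Fdock [-3.85  5.6 ] 3.31 w -0.0
```

View pics/s4c.png

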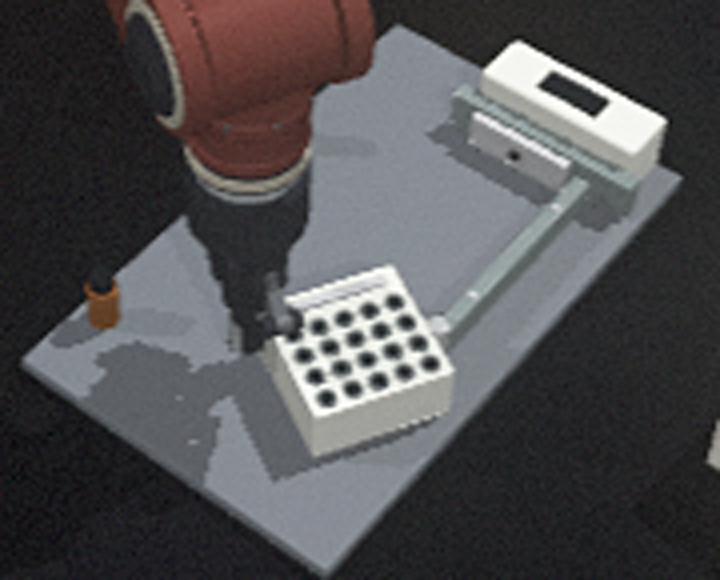

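```bash
cat >> h.py <<'E'
def body(c,a):
    s=state(); print('post body',((R(a).T@(np.array([-.03,-.008])-c))*1000).round(1),'tool body',((R(a).T@(todock(D,s["tool_pos"])[0]-c))*1000).round(1))
E
python3 -c "
from h import *
c,a=rackS([[454,369],[316,416],[394,266]],idx=(0,1,3)); body(c,a)"
```

```text
rack dock [-73.9  26.1] ang 1.058 res [ 0.5  0.5 -0.2  0.2 -0.2 -1. ]
  corner [-1 -1] [-55.7 -39.2]
  corner [-1  1] [-139.3    7.9]
  corner [1 1] [-92.2  91.5]
  corner [ 1 -1] [-8.5 44.4]
post body [ -8.2 -55. ] tool body [35.  60.6]
```

```bash
python3 -c "
from h import *
swing([.56,.62,.68,.74,.8,.86,.92,.92],[.043,.043,.042,.042,.041,.041,.04,.04])"
```

```text
phi 0.56 [-105.   90.] x 0.028 y -0.051 wz 0.032
phi 0.62 [-99.  94.] x 0.060 y -0.118 wz 0.062
phi 0.68 [-93.  97.] x 0.094 y -0.172 wz 0.092
phi 0.74 [-87. 101.] x 0.134 y -0.234 wz 0.122
phi 0.80 [-81. 103.] x 0.174 y -0.284 wz 0.152
phi 0.86 [-74. 106.] x 0.219 y -0.341 wz 0.182
phi 0.92 [-68. 108.] x 0.264 y -0.387 wz 0.212
phi 0.92 [-68. 108.] x 0.264 y -0.387 wz 0.212
```

step_arm([
  {"claw": 1,"x": 0.028,"y": -0.051,"z": 0,"wx": 0,"wy": 0,"wz": 0.032},
  {"claw": 1,"x": 0.06,"y": -0.115,"z": 0,"wx": 0,"wy": 0,"wz": 0.062},
  {"claw": 1,"x": 0.094,"y": -0.172,"z": 0,"wx": 0,"wy": 0,"wz": 0.092},
  {"claw": 1,"x": 0.134,"y": -0.23,"z": 0,"wx": 0,"wy": 0,"wz": 0.122},
  {"claw": 1,"x": 0.174,"y": -0.284,"z": 0,"wx": 0,"wy": 0,"wz": 0.152},
  {"claw": 1,"x": 0.219,"y": -0.338,"z": 0,"wx": 0,"wy": 0,"wz": 0.182},
  {"claw": 1,"x": 0.264,"y": -0.387,"z": 0,"wx": 0,"wy": 0,"wz": 0.212},
  {"claw": 1,"x": 0.264,"y": -0.387,"z": 0,"wx": 0,"wy": 0,"wz": 0.212},
])

```text
time: 13.45
tool_pos: [0.5428, -0.0739, 0.0316]
tool_rot: [-0.0, 0.928, 0.373, -0.001]
contact_force: [-4.3, -2.3, 3.5]
gripper_width: 0.002
```

```bash
python3 -c "
from h import *
s=stat(); snaps(5)"
```

```text
t 13.45 dock [-66.9 107.9] z 0.0316 yaw -0.921 Fdock [-1.8   4.55] 3.46 w 0.0
```

View pics/s5c.png

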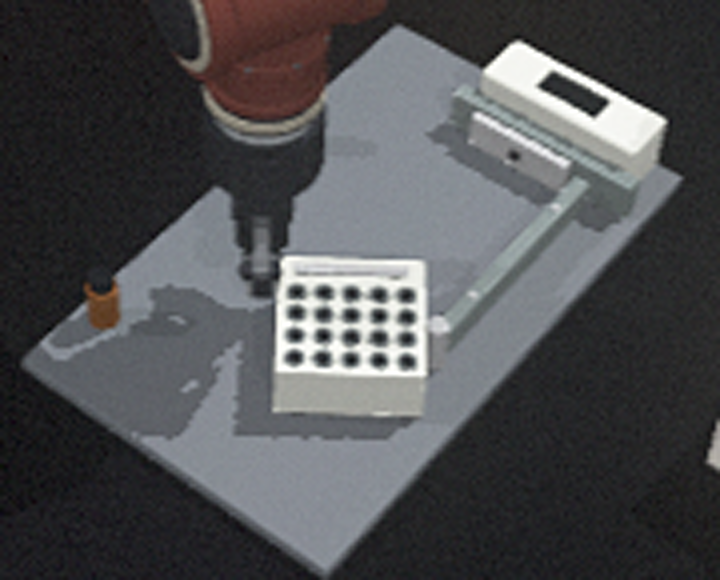

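```bash
python3 -c "
from h import *
c,a=rackS([[426,377],[274,373],[284,255],[426,260]],g=(.6,-.07,2.4)); body(c,a)
swing([.98,1.04,1.1,1.16,1.22,1.28,1.34,1.34],[.04,.039,.039,.038,.038,.037,.037,.037])"
```

```text
rack dock [-60.9  38.5] ang 0.629 res [ 0.3  0.3  0.1 -0.5 -0.7 -0.1  0.1  0.2]
  corner [-1 -1] [-71.5 -28.5]
  corner [-1  1] [-128.    49.1]
  corner [1 1] [-50.3 105.6]
  corner [ 1 -1] [ 6.1 27.9]
post body [ -2.3 -55.8] tool body [36.  59.6]
phi 0.98 [-61. 110.] x 0.021 y -0.060 wz 0.030
phi 1.04 [-55. 111.] x 0.050 y -0.116 wz 0.060
phi 1.10 [-47. 112.] x 0.084 y -0.181 wz 0.090
phi 1.16 [-41. 113.] x 0.118 y -0.234 wz 0.120
phi 1.22 [-34. 113.] x 0.159 y -0.295 wz 0.150
phi 1.28 [-28. 113.] x 0.199 y -0.343 wz 0.180
phi 1.34 [-20. 112.] x 0.246 y -0.399 wz 0.210
phi 1.34 [-20. 112.] x 0.246 y -0.399 wz 0.210
```

step_arm([
  {"claw": 1,"x": 0.021,"y": -0.058,"z": 0,"wx": 0,"wy": 0,"wz": 0.03},
  {"claw": 1,"x": 0.05,"y": -0.116,"z": 0,"wx": 0,"wy": 0,"wz": 0.06},
  {"claw": 1,"x": 0.084,"y": -0.177,"z": 0,"wx": 0,"wy": 0,"wz": 0.09},
  {"claw": 1,"x": 0.118,"y": -0.234,"z": 0,"wx": 0,"wy": 0,"wz": 0.12},
  {"claw": 1,"x": 0.158,"y": -0.29,"z": 0,"wx": 0,"wy": 0,"wz": 0.15},
  {"claw": 1,"x": 0.2,"y": -0.345,"z": 0,"wx": 0,"wy": 0,"wz": 0.18},
  {"claw": 1,"x": 0.246,"y": -0.399,"z": 0,"wx": 0,"wy": 0,"wz": 0.21},
  {"claw": 1,"x": 0.246,"y": -0.399,"z": 0,"wx": 0,"wy": 0,"wz": 0.21},
])

```text
time: 14.5
tool_pos: [0.5336, -0.0273, 0.0314]
tool_rot: [-0.0, 0.985, 0.172, -0.001]
contact_force: [-2.9, 1.4, 1.7]
gripper_width: -0.002
```

```bash
python3 -c "
from h import *
s=stat(); snaps(6)"
```

```text
t 14.50 dock [-19.5 111.8] z 0.0314 yaw -1.34 Fdock [1.72 2.76] 1.74 w -0.0
```

View pics/s6c.png

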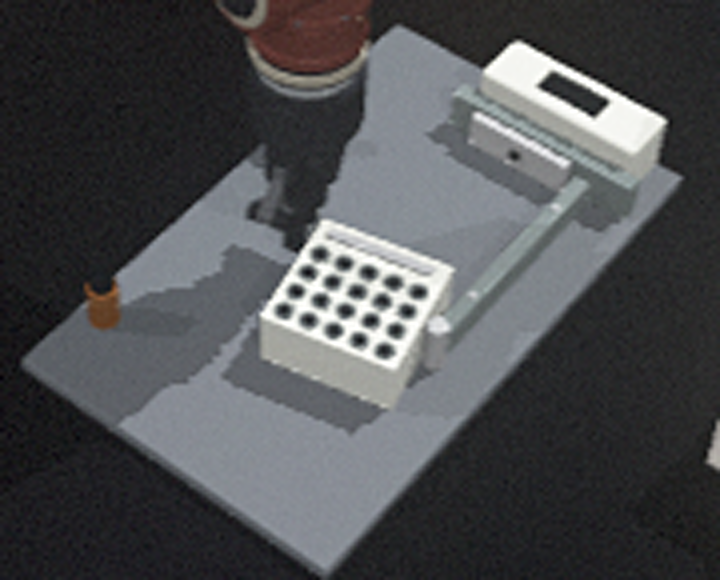

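```bash
python3 -c "
from h import *
c,a=rackS([[402,368],[260,318],[320,222],[454,266]],g=(.6,-.04,2.0)); body(c,a)
swing([1.38,1.42,1.46,1.5,1.54],[.037,.037,.037,.037,.037])"
```

```text
rack dock [-43.1  46.7] ang 0.254 res [-0.4  0.6  0.3  0.6  0.1 -0.9  0.  -0.5]
  corner [-1 -1] [-77.5 -11.9]
  corner [-1  1] [-101.6   81. ]
  corner [1 1] [ -8.7 105.2]
  corner [ 1 -1] [15.4 12.3]
post body [ -1.1 -56.2] tool body [39.1 57.1]
phi 1.38 [-15. 112.] x 0.008 y -0.041 wz 0.020
phi 1.42 [-11. 111.] x 0.025 y -0.086 wz 0.040
phi 1.46 [ -6. 110.] x 0.045 y -0.130 wz 0.060
phi 1.50 [ -1. 109.] x 0.066 y -0.174 wz 0.080
phi 1.54 [  3. 108.] x 0.089 y -0.216 wz 0.100
```

step_arm([
  {"claw": 1,"x": 0.008,"y": -0.041,"z": 0,"wx": 0,"wy": 0,"wz": 0.02},
  {"claw": 1,"x": 0.025,"y": -0.086,"z": 0,"wx": 0,"wy": 0,"wz": 0.04},
  {"claw": 1,"x": 0.045,"y": -0.13,"z": 0,"wx": 0,"wy": 0,"wz": 0.06},
  {"claw": 1,"x": 0.055,"y": -0.152,"z": 0,"wx": 0,"wy": 0,"wz": 0.07},
  {"claw": 1,"x": 0.066,"y": -0.174,"z": 0,"wx": 0,"wy": 0,"wz": 0.08},
  {"claw": 1,"x": 0.066,"y": -0.174,"z": 0,"wx": 0,"wy": 0,"wz": 0.08},
  {"claw": 1,"x": 0.066,"y": -0.174,"z": 0,"wx": 0,"wy": 0,"wz": 0.08},
  {"claw": 1,"x": 0.066,"y": -0.174,"z": 0,"wx": 0,"wy": 0,"wz": 0.08},
])

```text
time: 15.55
tool_pos: [0.5343, -0.0093, 0.0314]
tool_rot: [-0.0, 0.996, 0.091, 0.0]
contact_force: [0.3, 0.2, 0.1]
gripper_width: 0.002
```

```bash
python3 -c "
from h import *
s=stat(); snaps(7); goto(-.001,.107,.0314,-1.57)"
```

```text
t 15.55 dock [ -1.7 109. ] z 0.0314 yaw -1.502 Fdock [ 0.2  -0.35] 0.11 w 0.0
shift [ 0.02  -0.006  0.   ] turn [-0.    -0.     0.034]
```

View pics/s7c.png

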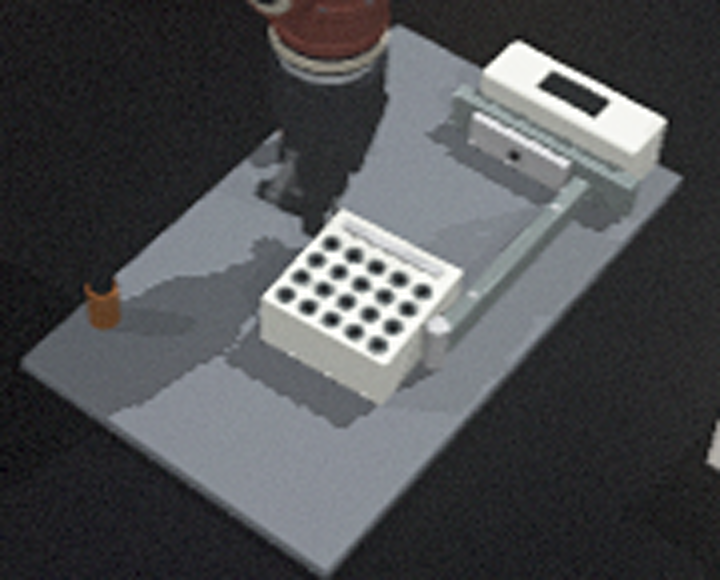

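```bash
python3 -c "
from h import *
c,a=rackS([[394,363],[262,303],[342,207],[464,267]],g=(.6,-.04,1.9)); body(c,a)"
```

```text
rack dock [-34.8  47.6] ang 0.118 res [-0.2  0.5  0.5 -0.5 -0.6  0.2  0.3 -0.2]
  corner [-1 -1] [-76.8  -5.7]
  corner [-1  1] [-88.2  89.6]
  corner [1 1] [  7.1 100.9]
  corner [ 1 -1] [18.5  5.6]
post body [ -1.8 -55.8] tool body [40.1 57.1]
```

step_arm([
  {"claw": 1,"x": -0.02,"y": 0.05,"z": 0,"wx": 0,"wy": 0,"wz": 0.034},
  {"claw": 1,"x": 0.02,"y": 0.08,"z": 0,"wx": 0,"wy": 0,"wz": 0.034},
  {"claw": 1,"x": 0.03,"y": 0.08,"z": 0,"wx": 0,"wy": 0,"wz": 0.034},
  {"claw": 1,"x": 0.04,"y": 0.08,"z": 0,"wx": 0,"wy": 0,"wz": 0.034},
  {"claw": 1,"x": 0.045,"y": 0.08,"z": 0,"wx": 0,"wy": 0,"wz": 0.034},
  {"claw": 1,"x": 0.05,"y": 0.08,"z": 0,"wx": 0,"wy": 0,"wz": 0.034},
  {"claw": 1,"x": 0.055,"y": 0.08,"z": 0,"wx": 0,"wy": 0,"wz": 0.034},
  {"claw": 1,"x": 0.055,"y": 0.08,"z": 0,"wx": 0,"wy": 0,"wz": 0.034},
])

```text
time: 16.6
tool_pos: [0.5355, -0.0165, 0.0307]
tool_rot: [-0.0, 0.998, 0.059, -0.008]
contact_force: [-21.7, -2.0, 16.5]
gripper_width: -0.002
```

```bash
python3 -c "
from h import *
s=stat()"
```

```text
t 16.60 dock [ -9.  108.7] z 0.0307 yaw -1.568 Fdock [ 0.44 21.78] 16.52 w -0.0
```

step_arm([
  {"claw": 1,"x": -0.06,"y": 0,"z": 0,"wx": 0,"wy": 0,"wz": 0},
  {"claw": 1,"x": -0.15,"y": 0,"z": 0,"wx": 0,"wy": 0,"wz": 0},
  {"claw": 1,"x": -0.2,"y": 0.4,"z": 0,"wx": 0,"wy": 0,"wz": 0},
  {"claw": 1,"x": -0.2,"y": 0.8,"z": 0,"wx": 0,"wy": 0,"wz": 0},
  {"claw": 1,"x": -0.2,"y": 1,"z": 0,"wx": 0,"wy": 0,"wz": 0},
  {"claw": 1,"x": -0.2,"y": 1,"z": 0,"wx": 0,"wy": 0,"wz": 0},
  {"claw": 1,"x": -0.2,"y": 1,"z": 0,"wx": 0,"wy": 0,"wz": 0},
  {"claw": 1,"x": -0.2,"y": 1,"z": 0,"wx": 0,"wy": 0,"wz": 0},
])

```text
time: 17.6
tool_pos: [0.5323, -0.1167, 0.031]
tool_rot: [-0.0, 0.998, 0.058, -0.0]
contact_force: [-0.2, -0.6, 0.4]
gripper_width: -0.001
```

```bash
python3 -c "
from h import *
s=stat(); snaps(8); goto(-.13,.125,.0314,0)"
```

```text
t 17.60 dock [-108.2  123.2] z 0.031 yaw -1.569 Fdock [-0.6   0.23] 0.4 w -0.0
shift [-0.019  0.217 -0.003] turn [-0.    -0.    -0.784]
```

View pics/s8c.png

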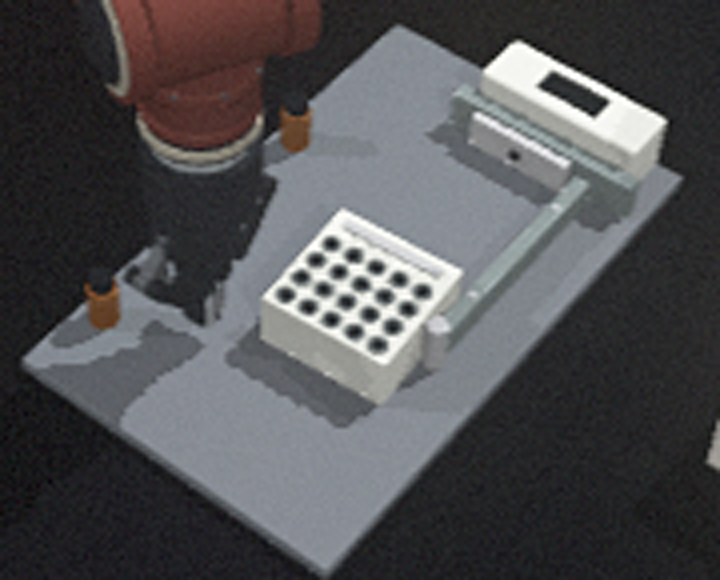

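```bash
python3 -c "
from h import *
im=grab_frame('scene')[:,:,::-1]; cv2.imwrite('pics/s9z.png',cv2.resize(im[205:285,260:360],None,fx=7.5,fy=7.5,interpolation=cv2.INTER_CUBIC))
im=grab_frame('top')[:,:,::-1]; cv2.imwrite('pics/t9z.png',cv2.resize(im[135:215,235:335],None,fx=7.5,fy=7.5,interpolation=cv2.INTER_CUBIC))
"
```

```text
(no output)
```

View pics/s9z.png

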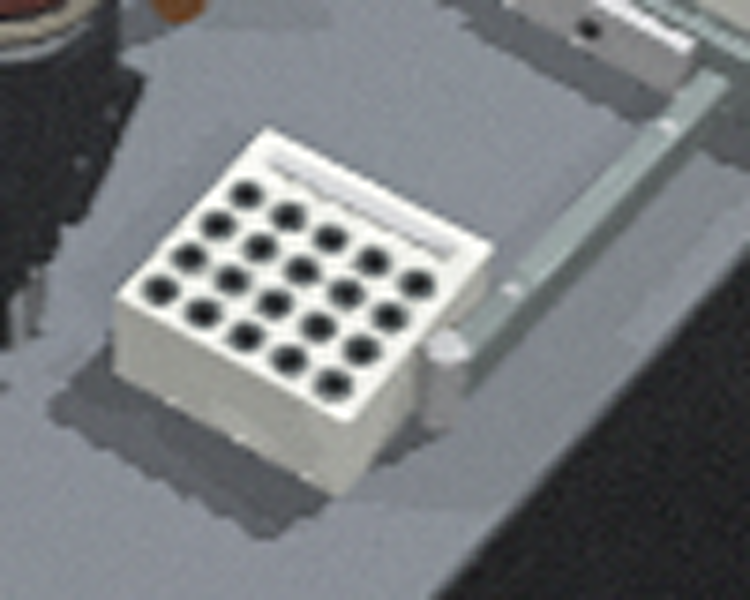

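View pics/t9z.png

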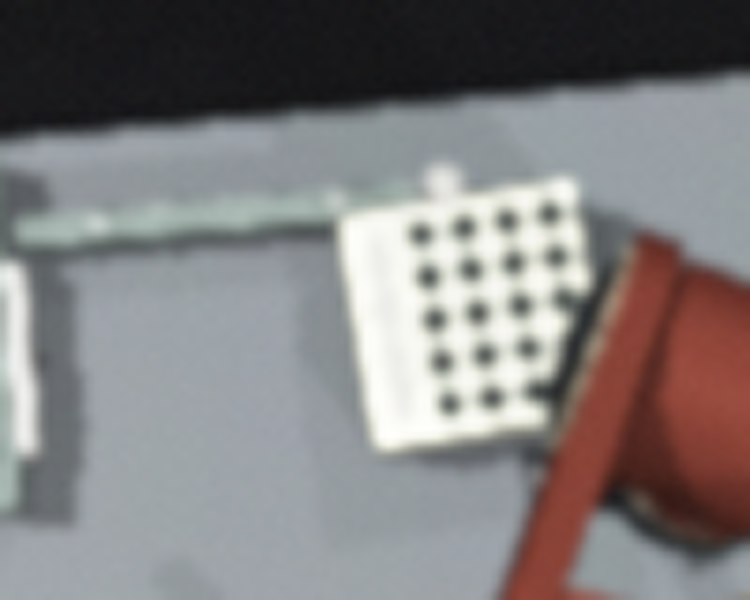

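```bash
python3 -c "
from h import *
z=lambda a,o:np.array(a)/7.5+o
t=z([[578,180],[375,448],[340,211]],[235,135]); s=z([[350,420],[118,296],[267,128],[492,246]],[260,205])
for o in ({'top':(SQ[[0,2,3]],t)},{'scene':(SQ,s)},{'top':(SQ[[0,2,3]],t),'scene':(SQ,s)}):
    q,f=fit(o,(.6,-.04,1.8)); print(todock(D,q[:2]),q[2]-D[2],f.round(1))
# fence top guide edge
print(proj('top',place(D,[[-.02,0,.037],[.15,0,.037],[-.03,-.008,.052]]))*7.5-np.array([235,135])*7.5)
print(proj('scene',place(D,[[-.02,0,.037],[.15,0,.037],[-.03,-.008,.052]]))*7.5-np.array([260,205])*7.5)
"
```

```text
[[-0.03687786  0.04926207]] 0.04674558836164033 [-0.5  0.2  0.1 -0.6  0.4  0.3]
[[-0.03683217  0.04719706]] 0.07277879752348637 [-0.   0.5 -0.4  0.  -0.1 -0.2  0.5 -0.3]
[[-0.03682389  0.04785272]] 0.0646340918988304 [-0.9 -0.5  0.3 -0.8  0.1  0.2 -0.4  0.4 -0.6 -0.3 -0.  -0.4  0.3 -0.3]
[[421.31351928 205.99591612]
 [ 15.07383361 242.57365843]
 [444.86008645 178.28154214]]
[[441.17537152 343.2129593 ]
 [704.55698688  65.68315581]
 [446.34911473 345.40792609]]
```

step_arm([
  {"claw": 1,"x": 0,"y": 0.22,"z": 0,"wx": 0,"wy": 0,"wz": -0.09},
  {"claw": 1,"x": 0.2,"y": 0.24,"z": 0,"wx": 0,"wy": 0,"wz": -0.18},
  {"claw": 1,"x": 0.5,"y": 0.24,"z": 0,"wx": 0,"wy": 0,"wz": -0.27},
  {"claw": 1,"x": 0.73,"y": 0.24,"z": 0,"wx": 0,"wy": 0,"wz": -0.36},
  {"claw": 1,"x": 0.73,"y": 0.24,"z": 0,"wx": 0,"wy": 0,"wz": -0.45},
  {"claw": 1,"x": 0.73,"y": 0.24,"z": 0,"wx": 0,"wy": 0,"wz": -0.54},
  {"claw": 1,"x": 0.73,"y": 0.24,"z": 0,"wx": 0,"wy": 0,"wz": -0.63},
  {"claw": 1,"x": 0.73,"y": 0.24,"z": 0,"wx": 0,"wy": 0,"wz": -0.72},
])

```text
time: 18.75
tool_pos: [0.6078, -0.1329, 0.0312]
tool_rot: [-0.0, 0.71, 0.704, -0.0]
contact_force: [-0.1, -0.7, 0.4]
gripper_width: 0.001
```

```bash
python3 -c "
from h import *
s=stat(); goto(-.115,.05,.027,0)"
```

```text
t 18.75 dock [-132.8   50. ] z 0.0312 yaw -0.124 Fdock [-0.7   0.18] 0.35 w 0.0
shift [ 0.177 -0.022  0.042] turn [-0.    -0.    -0.062]
```

step_arm([
  {"claw": 0,"x": 0,"y": 0,"z": 0.04,"wx": 0,"wy": 0,"wz": -0.062},
  {"claw": 0,"x": 0,"y": 0,"z": 0.04,"wx": 0,"wy": 0,"wz": -0.062},
  {"claw": 0,"x": 0,"y": 0,"z": 0.04,"wx": 0,"wy": 0,"wz": -0.062},
  {"claw": 0,"x": 0.1,"y": 0,"z": 0.04,"wx": 0,"wy": 0,"wz": -0.062},
  {"claw": 0,"x": 0.2,"y": 0,"z": 0.04,"wx": 0,"wy": 0,"wz": -0.062},
  {"claw": 0,"x": 0.28,"y": 0,"z": 0.04,"wx": 0,"wy": 0,"wz": -0.062},
  {"claw": 0,"x": 0.34,"y": 0,"z": 0.04,"wx": 0,"wy": 0,"wz": -0.062},
  {"claw": 0,"x": 0.4,"y": 0,"z": 0.04,"wx": 0,"wy": 0,"wz": -0.062},
])

```text
time: 19.75
tool_pos: [0.6082, -0.0937, 0.0273]
tool_rot: [0.0, 0.668, 0.745, -0.001]
contact_force: [-1.9, -5.1, 1.3]
gripper_width: 0.503
```

```bash
python3 -c "
from h import *
s=stat()
cv2.imwrite('pics/w3.png',grab_frame('wrist')[:,:,::-1]); snaps(10)"
```

```text
t 19.75 dock [-94.   45.2] z 0.0273 yaw -0.005 Fdock [-4.8  2.5] 1.31 w 0.5
```

View pics/w3.png

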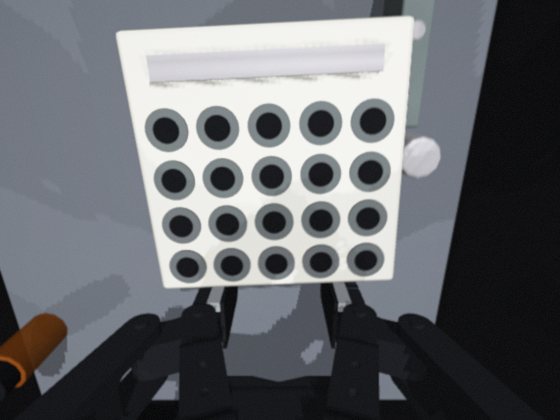

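View pics/s10c.png

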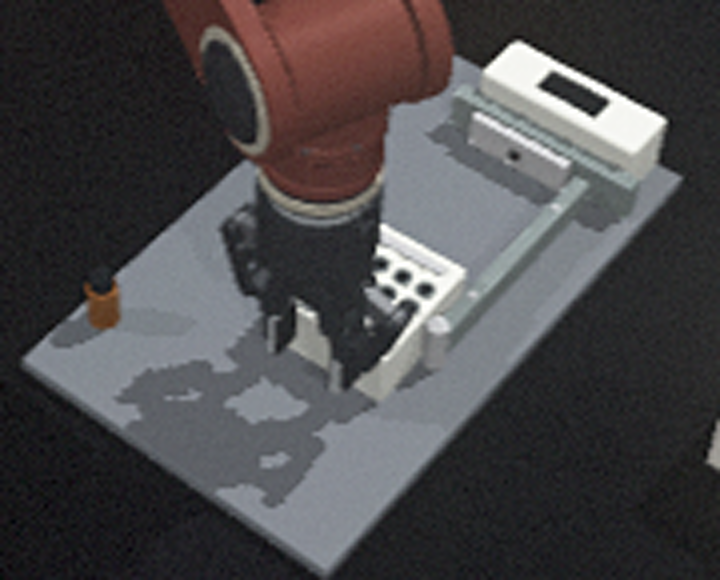

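step_arm([
  {"claw": 0,"x": 0.05,"y": -0.01,"z": 0,"wx": 0,"wy": 0,"wz": -0.003},
  {"claw": 0,"x": 0.12,"y": -0.01,"z": 0,"wx": 0,"wy": 0,"wz": -0.003},
  {"claw": 0,"x": 0.2,"y": -0.01,"z": 0,"wx": 0,"wy": 0,"wz": -0.003},
  {"claw": 0,"x": 0.28,"y": -0.01,"z": 0,"wx": 0,"wy": 0,"wz": -0.003},
  {"claw": 0,"x": 0.36,"y": -0.01,"z": 0,"wx": 0,"wy": 0,"wz": -0.003},
  {"claw": 0,"x": 0.44,"y": -0.01,"z": 0,"wx": 0,"wy": 0,"wz": -0.003},
  {"claw": 0,"x": 0.52,"y": -0.01,"z": 0,"wx": 0,"wy": 0,"wz": -0.003},
  {"claw": 0,"x": 0.6,"y": -0.01,"z": 0,"wx": 0,"wy": 0,"wz": -0.003},
])

```text
time: 20.85
tool_pos: [0.6007, -0.0334, 0.0273]
tool_rot: [-0.0, 0.666, 0.746, -0.0]
contact_force: [-3.2, -4.6, 1.2]
gripper_width: 0.5
```

```bash
python3 -c "
from h import *
s=stat()
cv2.imwrite('pics/w4.png',grab_frame('wrist')[:,:,::-1])"
```

```text
t 20.85 dock [-33.2  45.8] z 0.0273 yaw -0.0 Fdock [-4.17  3.71] 1.21 w 0.5
```

View pics/w4.png

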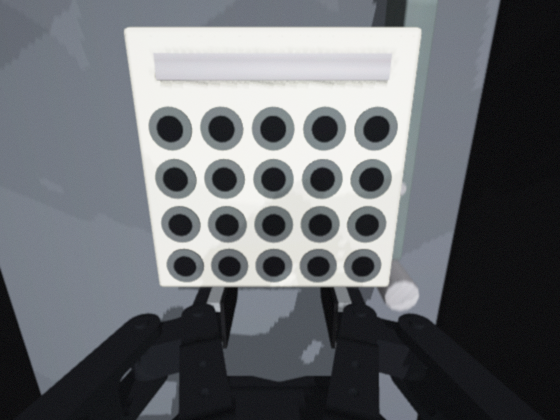

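step_arm([
  {"claw": 0,"x": 0.08,"y": 0,"z": 0,"wx": 0,"wy": 0,"wz": 0},
  {"claw": 0,"x": 0.16,"y": 0,"z": 0,"wx": 0,"wy": 0,"wz": 0},
  {"claw": 0,"x": 0.24,"y": 0,"z": 0,"wx": 0,"wy": 0,"wz": 0},
  {"claw": 0,"x": 0.32,"y": 0,"z": 0,"wx": 0,"wy": 0,"wz": 0},
  {"claw": 0,"x": 0.4,"y": 0,"z": 0,"wx": 0,"wy": 0,"wz": 0},
  {"claw": 0,"x": 0.46,"y": 0,"z": 0,"wx": 0,"wy": 0,"wz": 0},
  {"claw": 0,"x": 0.5,"y": 0,"z": 0,"wx": 0,"wy": 0,"wz": 0},
  {"claw": 0,"x": 0.54,"y": 0,"z": 0,"wx": 0,"wy": 0,"wz": 0},
])

```text
time: 21.9
tool_pos: [0.5949, 0.0201, 0.0273]
tool_rot: [0.0, 0.666, 0.746, 0.0]
contact_force: [1.4, -1.8, -1.4]
gripper_width: 0.501
```

```bash
python3 -c "
from h import *
s=stat()
cv2.imwrite('pics/w5.png',grab_frame('wrist')[:,:,::-1])"
```

```text
t 21.90 dock [20.6 45.5] z 0.0273 yaw -0.0 Fdock [-1.9  -1.15] -1.43 w 0.5
```

View pics/w5.png

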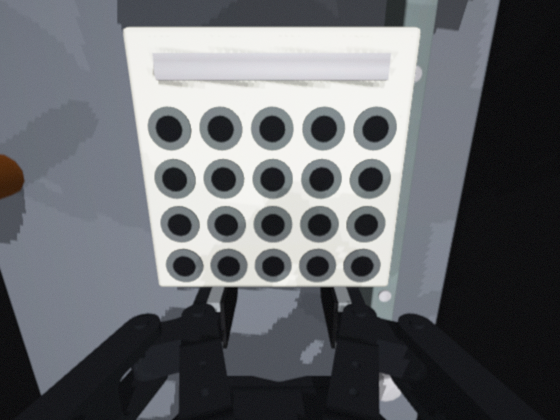

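step_arm([
  {"claw": 0,"x": 0.01,"y": 0,"z": 0,"wx": 0,"wy": 0,"wz": 0},
  {"claw": 0,"x": 0.02,"y": 0,"z": 0,"wx": 0,"wy": 0,"wz": 0},
  {"claw": 0,"x": 0.03,"y": 0,"z": 0,"wx": 0,"wy": 0,"wz": 0},
  {"claw": 0,"x": 0.04,"y": 0,"z": 0,"wx": 0,"wy": 0,"wz": 0},
  {"claw": 0,"x": 0.05,"y": 0,"z": 0,"wx": 0,"wy": 0,"wz": 0},
  {"claw": 0,"x": 0.06,"y": 0,"z": 0,"wx": 0,"wy": 0,"wz": 0},
  {"claw": 0,"x": 0.06,"y": 0,"z": 0,"wx": 0,"wy": 0,"wz": 0},
  {"claw": 0,"x": 0.06,"y": 0,"z": 0,"wx": 0,"wy": 0,"wz": 0},
])

```text
time: 22.95
tool_pos: [0.5942, 0.026, 0.0273]
tool_rot: [-0.0, 0.666, 0.746, 0.0]
contact_force: [0.8, -0.6, -0.8]
gripper_width: 0.499
```

```bash
python3 -c "
from h import *
s=stat()"
```

```text
t 22.95 dock [26.5 45.5] z 0.0273 yaw -0.0 Fdock [-0.69 -0.72] -0.75 w 0.5
```

step_arm([
  {"claw": 0,"x": 0.007,"y": 0,"z": 0,"wx": 0,"wy": 0,"wz": 0},
  {"claw": 0,"x": 0.014,"y": 0,"z": 0,"wx": 0,"wy": 0,"wz": 0},
  {"claw": 0,"x": 0.021,"y": 0,"z": 0,"wx": 0,"wy": 0,"wz": 0},
  {"claw": 0,"x": 0.028,"y": 0,"z": 0,"wx": 0,"wy": 0,"wz": 0},
  {"claw": 0,"x": 0.035,"y": 0,"z": 0,"wx": 0,"wy": 0,"wz": 0},
  {"claw": 0,"x": 0.04,"y": 0,"z": 0,"wx": 0,"wy": 0,"wz": 0},
  {"claw": 0,"x": 0.04,"y": 0,"z": 0,"wx": 0,"wy": 0,"wz": 0},
  {"claw": 0,"x": 0.04,"y": 0,"z": 0,"wx": 0,"wy": 0,"wz": 0},
])

```text
time: 23.95
tool_pos: [0.5938, 0.0299, 0.0274]
tool_rot: [-0.0, 0.666, 0.746, 0.0]
contact_force: [0.4, -2.2, 1.1]
gripper_width: 0.5
```

```bash
python3 -c "
from h import *
s=stat()"
```

```text
t 23.95 dock [30.4 45.4] z 0.0274 yaw -0.0 Fdock [-2.22 -0.11] 1.09 w 0.5
```

step_arm([
  {"claw": 0,"x": 0.005,"y": 0,"z": 0,"wx": 0,"wy": 0,"wz": 0},
  {"claw": 0,"x": 0.01,"y": 0,"z": 0,"wx": 0,"wy": 0,"wz": 0},
  {"claw": 0,"x": 0.015,"y": 0,"z": 0,"wx": 0,"wy": 0,"wz": 0},
  {"claw": 0,"x": 0.02,"y": 0,"z": 0,"wx": 0,"wy": 0,"wz": 0},
  {"claw": 0,"x": 0.025,"y": 0,"z": 0,"wx": 0,"wy": 0,"wz": 0},
  {"claw": 0,"x": 0.03,"y": 0,"z": 0,"wx": 0,"wy": 0,"wz": 0},
  {"claw": 0,"x": 0.035,"y": 0,"z": 0,"wx": 0,"wy": 0,"wz": 0},
  {"claw": 0,"x": 0.04,"y": 0,"z": 0,"wx": 0,"wy": 0,"wz": 0},
])

```text
time: 24.95
tool_pos: [0.5933, 0.0338, 0.0273]
tool_rot: [0.0, 0.666, 0.746, 0.0]
contact_force: [0.7, -3.2, 1.7]
gripper_width: 0.503
```

```bash
python3 -c "
from h import *
s=stat()"
```

```text
t 24.95 dock [34.4 45.5] z 0.0273 yaw -0.0 Fdock [-3.22 -0.33] 1.73 w 0.5
```

step_arm([
  {"claw": 0,"x": 0.005,"y": 0,"z": 0,"wx": 0,"wy": 0,"wz": 0},
  {"claw": 0,"x": 0.01,"y": 0,"z": 0,"wx": 0,"wy": 0,"wz": 0},
  {"claw": 0,"x": 0.015,"y": 0,"z": 0,"wx": 0,"wy": 0,"wz": 0},
  {"claw": 0,"x": 0.02,"y": 0,"z": 0,"wx": 0,"wy": 0,"wz": 0},
  {"claw": 0,"x": 0.025,"y": 0,"z": 0,"wx": 0,"wy": 0,"wz": 0},
  {"claw": 0,"x": 0.03,"y": 0,"z": 0,"wx": 0,"wy": 0,"wz": 0},
  {"claw": 0,"x": 0.035,"y": 0,"z": 0,"wx": 0,"wy": 0,"wz": 0},
  {"claw": 0,"x": 0.04,"y": 0,"z": 0,"wx": 0,"wy": 0,"wz": 0},
])

```text
time: 25.95
tool_pos: [0.5929, 0.0377, 0.0274]
tool_rot: [0.0, 0.666, 0.746, -0.0]
contact_force: [0.4, -2.7, 0.6]
gripper_width: 0.499
```

```bash
python3 -c "
from h import *
s=stat()"
```

```text
t 25.95 dock [38.3 45.5] z 0.0274 yaw -0.0 Fdock [-2.74 -0.13] 0.56 w 0.5
```

step_arm([
  {"claw": 0,"x": 0.005,"y": 0,"z": 0,"wx": 0,"wy": 0,"wz": 0},
  {"claw": 0,"x": 0.01,"y": 0,"z": 0,"wx": 0,"wy": 0,"wz": 0},
  {"claw": 0,"x": 0.015,"y": 0,"z": 0,"wx": 0,"wy": 0,"wz": 0},
  {"claw": 0,"x": 0.02,"y": 0,"z": 0,"wx": 0,"wy": 0,"wz": 0},
  {"claw": 0,"x": 0.025,"y": 0,"z": 0,"wx": 0,"wy": 0,"wz": 0},
  {"claw": 0,"x": 0.03,"y": 0,"z": 0,"wx": 0,"wy": 0,"wz": 0},
  {"claw": 0,"x": 0.035,"y": 0,"z": 0,"wx": 0,"wy": 0,"wz": 0},
  {"claw": 0,"x": 0.04,"y": 0,"z": 0,"wx": 0,"wy": 0,"wz": 0},
])

```text
time: 26.95
tool_pos: [0.5925, 0.0399, 0.0274]
tool_rot: [0.001, 0.666, 0.746, -0.001]
contact_force: [0.5, -11.6, 2.0]
gripper_width: 0.505
```

```bash
python3 -c "
from h import *
s=stat()
cv2.imwrite('pics/w6.png',grab_frame('wrist')[:,:,::-1])"
```

```text
t 26.95 dock [40.6 45.5] z 0.0274 yaw -0.0 Fdock [-11.63   0.79] 1.95 w 0.5
```

View pics/w6.png

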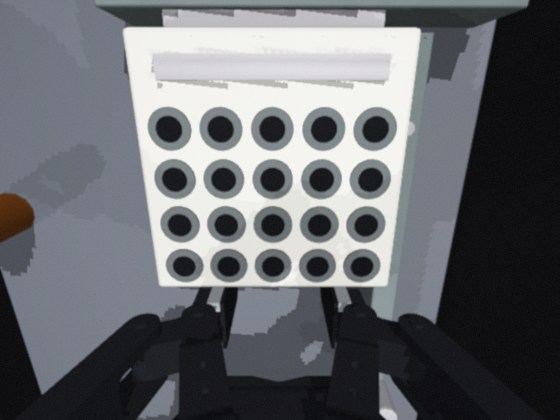

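step_arm([
  {"claw": 0,"x": 0.005,"y": 0,"z": 0,"wx": 0,"wy": 0,"wz": 0},
  {"claw": 0,"x": 0.008,"y": 0,"z": 0,"wx": 0,"wy": 0,"wz": 0},
  {"claw": 0,"x": 0.008,"y": 0,"z": 0,"wx": 0,"wy": 0,"wz": 0},
  {"claw": 0,"x": 0.008,"y": 0,"z": 0,"wx": 0,"wy": 0,"wz": 0},
  {"claw": 0,"x": 0.008,"y": 0,"z": 0,"wx": 0,"wy": 0,"wz": 0},
  {"claw": 0,"x": 0.008,"y": 0,"z": 0,"wx": 0,"wy": 0,"wz": 0},
  {"claw": 0,"x": 0.008,"y": 0,"z": 0,"wx": 0,"wy": 0,"wz": 0},
  {"claw": 0,"x": 0.008,"y": 0,"z": 0,"wx": 0,"wy": 0,"wz": 0},
])

```text
time: 28.0
tool_pos: [0.5925, 0.0399, 0.0274]
tool_rot: [0.002, 0.666, 0.746, -0.002]
contact_force: [-0.1, -13.1, 1.3]
gripper_width: 0.499
```

```bash
python3 -c "
from h import *
s=stat()"
```

```text
t 28.00 dock [40.6 45.6] z 0.0274 yaw -0.001 Fdock [-13.     1.55] 1.29 w 0.5
```

step_arm([
  {"claw": 0,"x": -0.02,"y": 0,"z": 0,"wx": 0,"wy": 0,"wz": 0},
  {"claw": 0,"x": -0.1,"y": 0,"z": 0,"wx": 0,"wy": 0,"wz": 0},
  {"claw": 0,"x": -0.3,"y": 0,"z": 0,"wx": 0,"wy": 0,"wz": 0},
  {"claw": 0,"x": -0.6,"y": 0,"z": -0.3,"wx": 0,"wy": 0,"wz": 0},
  {"claw": 0,"x": -0.6,"y": 0,"z": -0.7,"wx": 0,"wy": 0,"wz": 0},
  {"claw": 0,"x": -0.6,"y": 0,"z": -1,"wx": 0,"wy": 0,"wz": 0},
  {"claw": 0,"x": -0.6,"y": 0,"z": -1,"wx": 0,"wy": 0,"wz": 0},
  {"claw": 0,"x": -0.6,"y": 0,"z": -1,"wx": 0,"wy": 0,"wz": 0},
])

```text
time: 29.0
tool_pos: [0.5983, -0.0173, 0.1259]
tool_rot: [-0.001, 0.666, 0.746, -0.0]
contact_force: [-0.4, 0.0, -0.3]
gripper_width: 0.504
```

```bash
python3 -c "
from h import *
s=stat()
im=grab_frame('wrist')[:,:,::-1];cv2.imwrite('pics/w7.png',im);snaps(11); cv2.imwrite('pics/w7.png',im)
np.save('w7.npy',np.r_[s['tool_pos'],s['tool_rot']])"
```

```text
t 29.00 dock [-17.   46.3] z 0.1259 yaw -0.001 Fdock [0.06 0.35] -0.3 w 0.5
```

View pics/w7.png

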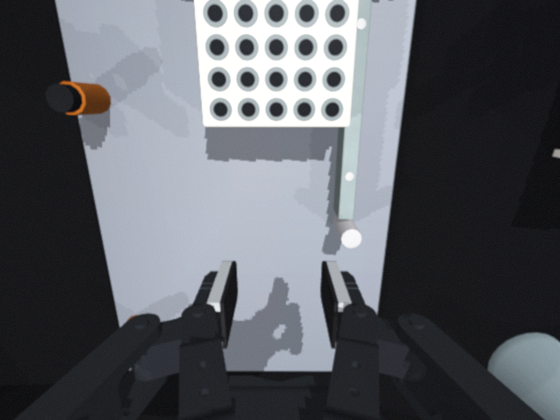

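View pics/s11c.png

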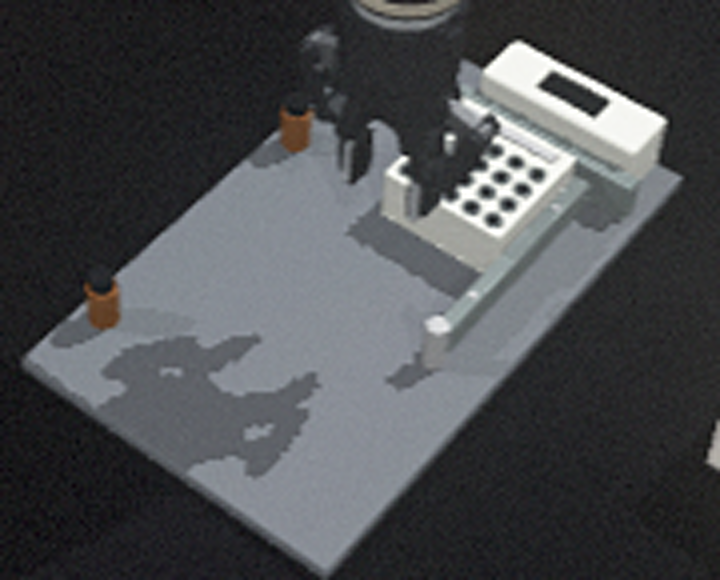

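```bash
python3 -c "
from h import *
w=np.load('w7.npy'); WP['w']=wT(dict(tool_pos=w[:3],tool_rot=w[3:]))
im=cv2.imread('pics/w7.png'); cv2.imwrite('pics/w7c.png',cv2.resize(im[0:250,190:390],None,fx=2.4*1.6,fy=2.4,interpolation=cv2.INTER_CUBIC))
print((todock(D,unproj('w',[[205,127],[351,125]],.057))*1000).round(1))
print('post',(todock(D,unproj('w',[[351,238]],.052))*1000).round(1),(todock(D,unproj('w',[[339,218],[343,140]],.037))*1000).round(1))
holes=[[221,109],[332,109],[215,13],[338,13]]
print((todock(D,unproj('w',holes,.057))*1000).round(1))
"
```

```text
[[51.8 94.9]
 [52.9 -0.2]]
post [[-29.5  -7.4]] [[-19.1  -0.4]
 [ 41.1   0.4]]
[[ 63.   83.8]
 [ 62.9  12.6]
 [116.5  84. ]
 [116.4  12. ]]
```

View pics/w7c.png

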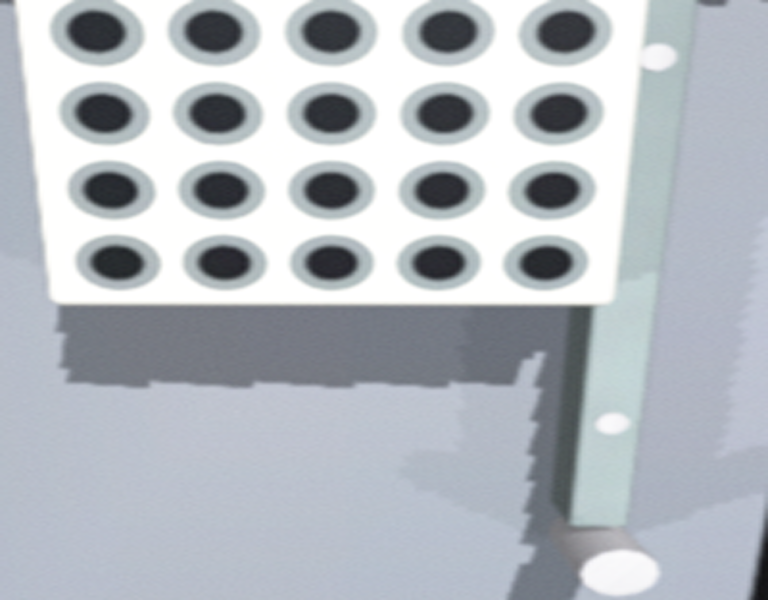

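```bash
python3 -c "
from h import *
stat(); print(job_done())"
```

```text
t 29.10 dock [-16.6  46.8] z 0.125 yaw -0.0 Fdock [0.04 0.22] 0.04 w 0.5
the job is handed in; nothing more can be done
None
```

The job is handed in at 29.1 s of 72 s; I got no verdict, so what follows rests on my own checks.

**What I did:**
- I nudged the rack about 14 mm towards the fence line, because it sat only about 3 mm from missing the post.
- I pushed it onto the post with shut fingers and swung it round clockwise. At 1.06 and 0.63 rad from its final direction the images showed it against the post, with 5–7 N on the fingers.
- With the gripper half open I slid it square along the fence and felt for the buffer in 4 mm steps. It came up hard with the rack's centre at dock x about 100 mm. I pressed at 11.6–13 N for about a second, then backed off and raised the gripper.

**Last checks, by the wrist camera:**

| Check | Measured | Wanted |
|---|---|---|
| Rack centre, dock x | about 100 mm | above 84.5 mm |
| Rack centre, dock y | 47.4–48 mm | 45–51 mm |
| Direction off the dock's | under 0.02 rad | under 0.035 rad |
| Force on the tool | near 0 | touching nothing |

The two vials are still in their places in the images. I did not measure the other bench items afterwards.

**What disagreed or is unproven:**
- **Force at the end of the swing:** one push towards the fence reached 21.8 N on the tool, under the 30 N limit. The rack did not go fully flush then, for a reason I did not find. It squared up while sliding along the fence.
- **Camera disagreement:** at that moment the two fixed cameras put the rack at 0.05 and 0.07 rad. My coarser reading of the scene camera had said 0.12.
- **Plunger and post:** the plunger's travel was inferred from the hard stop on the buffer, not seen. The post force was inferred from the finger force.
- **Buffer force:** some of the 13 N was the rack's own sliding friction, so the buffer itself probably took about 9–12 N.

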